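# Set the blade tension of a cheese portioner by quarter turns

### The job

The three blades of the cheese portioner are tensioned by the square brass nipples on the near side of its rim, and their threads are left-handed: anticlockwise tightens, clockwise loosens. Going round the rim from the left-most to the right-most, and finishing each before turning the next, turn the nipple anticlockwise until you feel it come up hard against its stop, then slacken it clockwise by counted quarter turns: one for the left nipple, two for the middle one, one for the right. Let go at the end and leave the pieces of cheese and butter standing around where they are.

Things in the scene. Friction and masses are not known exactly. Their poses are not given: they have to be found in the camera images.
- portioner: cheese portioner fixed on the deck: wooden board 208 mm across, 16 mm thick; three steel posts; a steel rim 187 mm across, top 112 mm above the deck, spanned by three rigid blades crossing at a hub like spokes, a cheese wheel beneath. Each blade is tightened by a brass nipple at the near side of the rim. Origin: centre of the board's underside; x points away from the nipples, z up
- head_left (a point): left-most (robot's left, +y side) of three nipples 60 degrees apart: point on its axis, half-way up its square brass head (15x15 mm across flats, 36 mm long, 18 mm each way along z), 136 mm above the deck; 22 mm below it along the axis is a steel collar 19 mm across. z: the nipple's axis, leaning 30 degrees from vertical, outward from the rim; x and y: square to the flats
- nipple_left (a joint): its turn in rad, grows clockwise seen looking down on the head (loosening). Counted from an arbitrary mark: the hard stop is not at 0 and can only be felt; it lies 0.4 to 1.2 rad anticlockwise of the start. Friction 0.08 N m, stays where left; at the stop torque rises steeply (over 0.2 N m proves it). Turns up to 4.6 rad clockwise from the stop
- head_middle (a point): middle one (nearest the robot) of three nipples 60 degrees apart: point on its axis, half-way up its square brass head (15x15 mm across flats, 36 mm long, 18 mm each way along z), 136 mm above the deck; 22 mm below it along the axis is a steel collar 19 mm across. z: the nipple's axis, leaning 30 degrees from vertical, outward from the rim; x and y: square to the flats
- nipple_middle (a joint): its turn in rad, grows clockwise seen looking down on the head (loosening). Counted from an arbitrary mark: the hard stop is not at 0 and can only be felt; it lies 0.4 to 1.2 rad anticlockwise of the start. Friction 0.08 N m, stays where left; at the stop torque rises steeply (over 0.2 N m proves it). Turns up to 4.6 rad clockwise from the stop
- head_right (a point): right-most (-y side) of three nipples 60 degrees apart: point on its axis, half-way up its square brass head (15x15 mm across flats, 36 mm long, 18 mm each way along z), 136 mm above the deck; 22 mm below it along the axis is a steel collar 19 mm across. z: the nipple's axis, leaning 30 degrees from vertical, outward from the rim; x and y: square to the flats
- nipple_right (a joint): its turn in rad, grows clockwise seen looking down on the head (loosening). Counted from an arbitrary mark: the hard stop is not at 0 and can only be felt; it lies 0.4 to 1.2 rad anticlockwise of the start. Friction 0.08 N m, stays where left; at the stop torque rises steeply (over 0.2 N m proves it). Turns up to 4.6 rad clockwise from the stop
- brick_mid (a point): bystander, loose on the deck, to be left alone: small tan cheese brick, 53x82x38 mm; point 18 mm above the centre of its underside
- butter_mid (a point): bystander, loose on the deck, to be left alone: yellow butter piece, 45x63x22 mm; point 18 mm above the centre of its underside
- slice_mid (a point): bystander, loose on the deck, to be left alone: thin pale cheese wedge, 67x77x30 mm; point 18 mm above the centre of its underside
- block_mid (a point): bystander, loose on the deck, to be left alone: grainy yellow cheese brick, 57x92x40 mm; point 18 mm above the centre of its underside
- small_wheel_mid (a point): bystander, loose on the deck, to be left alone: small white cheese wheel, 101x97x46 mm; point 18 mm above the centre of its underside
- cut_mid (a point): bystander, loose on the deck, to be left alone: cheese wedge with dark top, 100x92x40 mm; point 18 mm above the centre of its underside

How it is judged:
On the way, in this order (a step that is already met when the one before it is completed fails the run):
1. the left nipple is turned anticlockwise up against its stop (value of joint nipple_left below -0.07 rad), for 0.1 s.
2. the left nipple is slackened clockwise by one quarter turn from its stop (value of joint nipple_left between 1.181 and 1.701 rad), for 0.2 s.
3. the middle nipple is turned anticlockwise up against its stop (value of joint nipple_middle below -0.66 rad), for 0.1 s.
4. the middle nipple is slackened clockwise by two quarter turns from its stop (value of joint nipple_middle between 2.162 and 2.682 rad), for 0.2 s.
5. the right nipple is turned anticlockwise up against its stop (value of joint nipple_right below -0.33 rad), for 0.1 s.
6. the right nipple is slackened clockwise by one quarter turn from its stop (value of joint nipple_right between 0.921 and 1.441 rad), for 0.2 s.
At the end, for the whole second after the job is handed in: The left and right nipples stand one quarter turn clockwise of their hard stops and the middle one two quarter turns, each within 15 degrees (0.26 rad), all at rest (all of step 2 and all of step 4 and all of step 6 and velocity of joint nipple_left between -0.05 and 0.05 rad/s and velocity of joint nipple_middle between -0.05 and 0.05 rad/s and velocity of joint nipple_right between -0.05 and 0.05 rad/s); the robot touches nothing.
It fails at once if a piece of cheese or butter standing around is pushed more than 40 mm from its place (distance of any of brick_mid, butter_mid, slice_mid, block_mid, small_wheel_mid, cut_mid from where it was at the start of the episode above 0.04 m).
It also fails if it takes over 72 s, if anything falls off the work surface, if the arm or the gripper's body presses on something with over 40 N, if the wrist force passes 120 N, or if a joint passes its speed limit or range.

### The arm

A 6-joint arm with a two-finger parallel gripper is mounted at the origin on a cart in front of the work surface, level with it; the furniture and walls round the work are solid. World frame = base frame: x ahead of the robot, y to its left, z up, the work surface at z = 0. Lengths are in m, angles in rad, forces in N, time in s.
With the tool pointing down it reaches from about 0.3 to 0.875 m from the base axis. Payload 6.4 kg.
Tool frame: the origin (TCP) lies midway between the tips of the shut fingers; the grasp point (between the pads) lies 19 mm behind it; z points along the fingers, y is the direction in which the jaws open and shut (so a half turn about z gives the same grasp; the last joint's range is limited). The gripper opens to 85 mm and grips with 20 to 120 N. Pads are 22 mm wide; open, the fingers measure 114 mm over their backs; the gripper's body (76 mm by 85 mm) begins 54 mm behind the grasp point. The pads swing forward as they close: fully open they stand 13 mm farther back than shut.
Start: joints at [1.129, 0.181, 1.607, -0, 1.354, -0.206], TCP at [0.134, 0.559, 0.231] pointing down, gripper open.
Joint ranges: [-2.99, 2.99], [-0.89, 2.07], [0.3, 2.58], [-1.14, 4.28], [0, 2.63], [-3.12, 3.12]. Speed limits (rad/s): [2.57, 2.57, 3.01, 3.14, 3.14, 3.14].

### API

Orientations are given as a unit quaternion [w, x, y, z].
In Python, from bench import ctrl, optics, ticket gives the robot as it stands. The module is installed in compiled form; this text tells all that it offers.
- The arm moves only by the tool step_arm, never from a script. Its argument "targets" is text: rows parted by semicolons, each of 6 numbers parted by spaces: the shift along the tool's x, y, z in mm, then the turn, a rotation vector about the tool's x, y, z in rad. In form: dx dy dz rx ry rz; .... A call has 1 to 8 rows; each row is the pose to reach, as a shift and turn from the pose commanded when the call began, along the tool's axes at that moment; what a row does not reach only later rows make up. A row lasts 1/8 s, in which the tool goes at most 62.5 mm and 10.7 degrees, less where a joint would pass 70% of its speed; a pose out of reach is approached as far as the arm can. A call with a gripper value outside its range is refused whole. "grip" is the opening in per cent of the stroke, from 0 (shut) to 100 (fully open), set as the call begins (left out, the last holds). The fingers move at their own pace and stop on an object; the grip force is fixed at half the most. Time passes only in rows, so rows that repeat a pose let the fingers close. It gives the time, the measured TCP pose, the force and the opening at its end, in the units of the state.
- ctrl.get_obs(): the state, without advancing time (a new reading comes with each control period).
- optics.camera(name): name is "side" or "top"; returns a dict with "image" (480x640x3 uint8, red, green, blue), "mtx" (3x3 intrinsics, pixels), "xyz" and "orientation" of the camera in the world. Camera axes: x right, y up, looking along -z (the intrinsics and any distortion apply to the point x, -y, -z); pixel columns grow to the right and rows downward; lengths in m; the calibration is good to about 2 mm. A picture is of the moment at which its call begins. There is no depth.
- ticket.hand_in(): hands the job in, once; it reports no verdict.
The state is a dict: "time_s": time; "q": joint angles; "dq": joint speeds; "joint_efforts": joint torques, N m; "eef_pos": TCP position; "eef_rot": TCP orientation; "wrist_force": force on the tool from outside, world axes, zero at the start; "torque": the same for the moment, N m; "opening": opening from 0.0 (shut) to 1.0 (fully open).
Only numpy, scipy, OpenCV 4.12 (cv2) and the standard library are available. Lean on these libraries where they do the work, as an engineer would, in place of code of your own. Each camera call takes 0.05 s, during which the arm holds its last target.

## Working session

There is one attempt and no reset: what is moved stays moved. The work goes in short steps, Python scripts to look and compute and a tool call to move; the robot and the scene stay as the last step left them, time stands still between calls to the robot, and variables do not carry over. Pictures are saved under pics/ and viewed, and the job is handed in when it is done.

Besides the shell and the picture viewer there is one more tool, called by a JSON object that holds its "api" and its "payload". step_arm: Moves the arm, as the interface text tells. Its arguments: {"type":"object","properties":{"targets":{"type":"string"},"grip":{"type":"number"}},"required":["targets"]}

```bash
mkdir -p pics; ls; python3 - <<'E'
from bench import ctrl, optics, ticket
import cv2
o=ctrl.get_obs(); print(o)
for n in ("side","top"):
    c=optics.camera(n); cv2.imwrite(f"pics/{n}0.png",c["image"][:,:,::-1]); print(n,c["mtx"],c["xyz"],c["orientation"],c.keys())
E
```

```text
pics
{'time_s': 0.0, 'q': array([ 1.12872271e+00,  1.81543867e-01,  1.60799339e+00, -3.41375046e-05,
        1.35379859e+00, -2.06265557e-01]), 'dq': array([-0.0003785 , -0.00011784, -0.00076114,  0.00088367, -0.00091668,
       -0.00038097]), 'joint_efforts': array([-3.04255582e-04, -4.44862890e+01, -3.51333797e+01, -2.46311065e-04,
        9.27161775e-03,  6.50989705e-06]), 'eef_pos': array([0.13407164, 0.55858824, 0.23038963]), 'eef_rot': array([-2.61824686e-04,  1.17627340e-01,  9.93057425e-01, -8.31506664e-04]), 'wrist_force': array([ 0.38900497, -0.77906171, -0.0628887 ]), 'torque': array([-0.00528963, -0.00619565, -0.02144135]), 'opening': 1.0016802924258321}
side [[547.90592153   0.         328.0142701 ]
 [  0.         547.90592153 239.96376515]
 [  0.           0.           1.        ]] [0.46520357 0.98607108 0.71781052] [-0.02348451 -0.02322183  0.47336376  0.88024768] dict_keys(['image', 'mtx', 'xyz', 'orientation'])
top [[441.27039442   0.         320.37815813]
 [  0.         441.27039442 238.34698091]
 [  0.           0.           1.        ]] [0.33888878 0.02523026 0.99201037] [ 0.74445257  0.09222634 -0.08025968 -0.65638636] dict_keys(['image', 'mtx', 'xyz', 'orientation'])
```

View pics/side0.png

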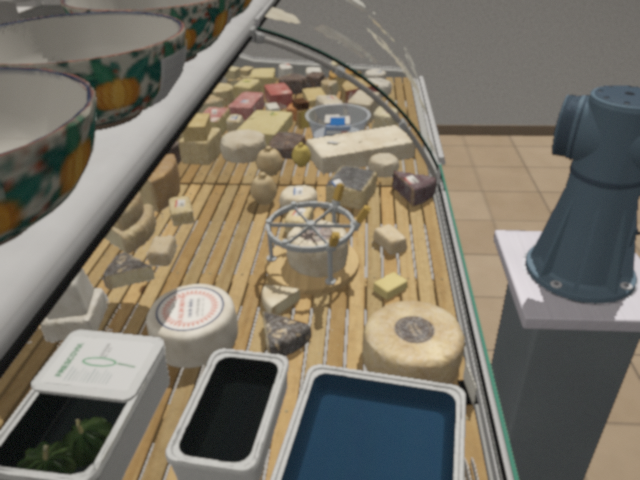

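View pics/top0.png

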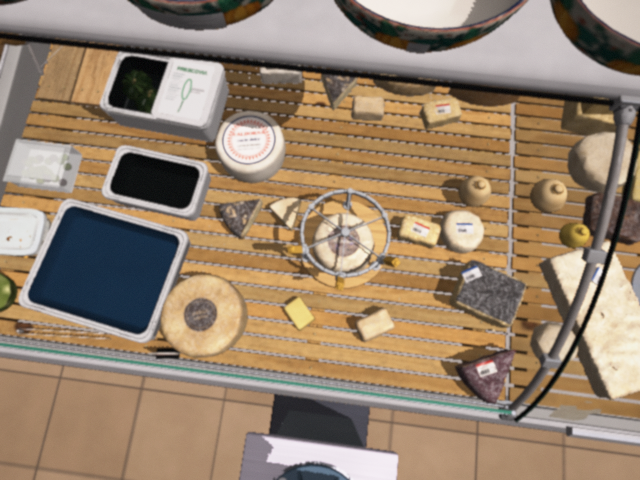

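```bash
cat > h.py <<'E'
from bench import ctrl, optics, ticket
import cv2, numpy as np
from scipy.spatial.transform import Rotation as R
def quat(q): q=np.asarray(q); return R.from_quat([q[1],q[2],q[3],q[0]])
def proj(c,P):
    p=quat(c["orientation"]).inv().apply(np.atleast_2d(P)-c["xyz"])*[1,-1,-1]
    u=p@c["mtx"].T; return u[:,:2]/u[:,2:]
def ray(c,uv):
    d=np.linalg.inv(c["mtx"])@[uv[0],uv[1],1.]; d=quat(c["orientation"]).apply(d*[1,-1,-1]); return c["xyz"],d/np.linalg.norm(d)
def onz(c,uv,z):
    o,d=ray(c,uv); return o+d*(z-o[2])/d[2]
def tri(c1,u1,c2,u2):
    o1,d1=ray(c1,u1);o2,d2=ray(c2,u2)
    t=np.linalg.lstsq(np.c_[d1,-d2],o2-o1,rcond=None)[0]
    a=o1+t[0]*d1;b=o2+t[1]*d2; return (a+b)/2,np.linalg.norm(a-b)
def crop(c,x0,y0,x1,y1,k,fn): cv2.imwrite(fn,cv2.resize(c["image"][y0:y1,x0:x1,::-1],None,fx=k,fy=k,interpolation=cv2.INTER_CUBIC))
E
python3 - <<'E'
from h import *
t=optics.camera("top");s=optics.camera("side")
crop(t,280,180,410,300,6,"pics/t1.png");crop(s,250,170,400,300,5,"pics/s1.png")
for n,c in(("t",t),("s",s)):
    hsv=cv2.cvtColor(c["image"],cv2.COLOR_RGB2HSV)
    roi=(slice(240,300),slice(280,410)) if n=="t" else (slice(190,280),slice(300,390))
    m=cv2.inRange(hsv,(15,150,120),(30,255,255)); z=np.zeros_like(m); z[roi]=m[roi]
    k,l,st,ce=cv2.connectedComponentsWithStats(z)
    for i in range(1,k):
        if st[i,4]>8: print(n,st[i],ce[i])
print(proj(t,[[0,0,0],[.134,.559,.23],[.4,0,0]]),proj(s,[[.134,.559,.23]]))
E
```

```text
t [287 245  14   9 107] [293.76635514 249.46728972]
t [391 258   9   9  59] [394.91525424 261.88135593]
t [280 265   5   5  13] [281.46153846 267.61538462]
t [286 267  14   5  24] [292.08333333 269.66666667]
t [335 278   9  13  92] [339.45652174 284.2826087 ]
t [391 280   7   4   9] [394.33333333 281.44444444]
t [404 282   6   4  13] [405.53846154 284.        ]
[[312.3976436  524.15214767]
 [-25.43389458 436.43942316]
 [335.86241837 321.95961843]] [[661.02747427 401.87574168]]
```

View pics/t1.png

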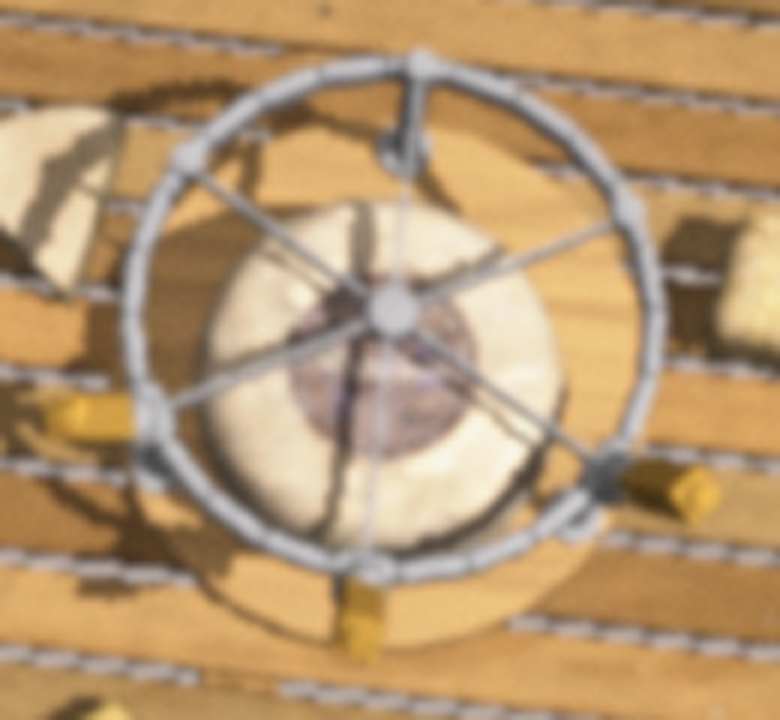

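View pics/s1.png

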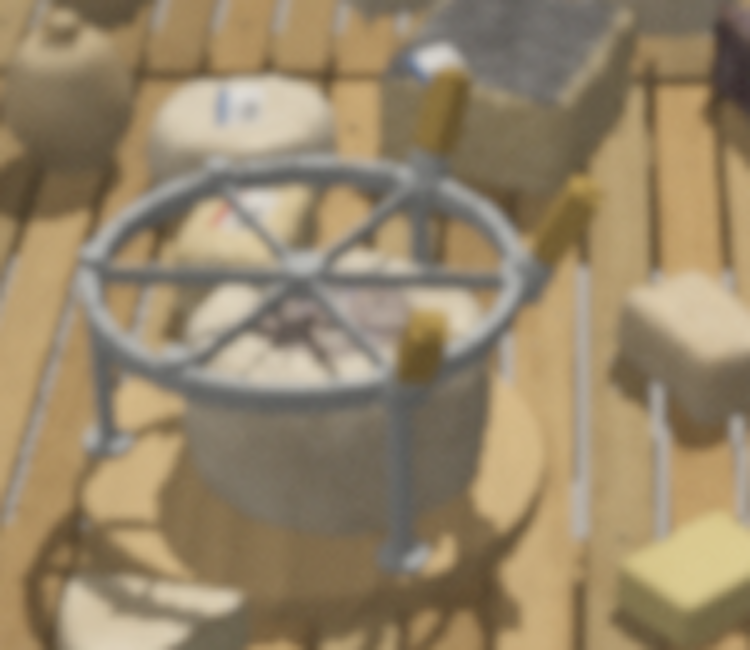

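```bash
python3 - <<'E'
from h import *
t=optics.camera("top");s=optics.camera("side")
T=lambda x,y:(280+x/6-.4,180+y/6-.4); S=lambda x,y:(250+x/5-.4,170+y/5-.4)
pts=dict(left=(T(92,417),S(421,347)),mid=(T(362,622),S(567,220)),right=(T(672,490),S(443,111)),hub=(T(393,312),S(305,266)))
P={}
for k,(a,b) in pts.items():
    P[k],e=tri(t,a,s,b); print(k,P[k].round(4),round(e,4), "top@.136",onz(t,a,.136).round(4),"side@.136",onz(s,b,.136).round(4))
# spokes ends on rim (top), z~.112
E_=[onz(t,T(*p),.112) for p in((155,420),(368,570),(608,475),(630,212),(420,62),(188,158))]
for a,b in((0,3),(1,4),(2,5)):
    d=E_[b]-E_[a]; print("spoke",np.degrees(np.arctan2(d[1],d[0])),((E_[a]+E_[b])/2).round(4),np.linalg.norm(d))
ES=[onz(s,S(*p),.112) for p in((410,390),(527,275),(424,175),(215,172),(90,262),(172,370))]
for a,b in((0,3),(1,4),(2,5)):
    d=ES[b]-ES[a]; print("spokeS",np.degrees(np.arctan2(d[1],d[0])),((ES[a]+ES[b])/2).round(4),np.linalg.norm(d))
E
```

```text
left [0.5221 0.101  0.1349] 0.0022 top@.136 [0.523  0.1008 0.136 ] side@.136 [0.5209 0.1031 0.136 ]
mid [0.466  0.0043 0.1355] 0.0009 top@.136 [0.4664 0.0043 0.136 ] side@.136 [0.4656 0.0053 0.136 ]
right [ 0.5223 -0.0921  0.1338] 0.0012 top@.136 [ 0.5225 -0.0919  0.136 ] side@.136 [ 0.5215 -0.0878  0.136 ]
hub [0.5767 0.0055 0.1118] 0.0022 top@.136 [0.5712 0.0059 0.136 ] side@.136 [0.5712 0.0451 0.136 ]
spoke -58.57566184864768 [0.5768 0.0047 0.112 ] 0.18015141284527889
spoke 0.7787784800862939 [0.5786 0.0049 0.112 ] 0.18188022476296328
spoke 58.90311739192536 [0.5771 0.0047 0.112 ] 0.18198575920770138
spokeS -60.21860591846649 [0.5744 0.0127 0.112 ] 0.19558962739777613
spokeS -1.321937146800553 [0.5745 0.0083 0.112 ] 0.1853280238508214
spokeS 59.9675128794568 [0.5755 0.0073 0.112 ] 0.18389271070993565
```

```bash
python3 - <<'E'
from h import *
t=optics.camera("top");s=optics.camera("side")
def cr(c,u,v): 
    x=cv2.resize(c["image"][v-13:v+13,u-13:u+13,::-1],(260,260),interpolation=cv2.INTER_CUBIC); return x
a=np.hstack([cr(t,294,249),cr(t,340,283),cr(t,393,261)]);b=np.hstack([cr(s,334,239),cr(s,363,214),cr(s,338,192)])
cv2.imwrite("pics/z1.png",cv2.convertScaleAbs(np.vstack([a,b]),alpha=1.3))
E
```

```text
(no output)
```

View pics/z1.png

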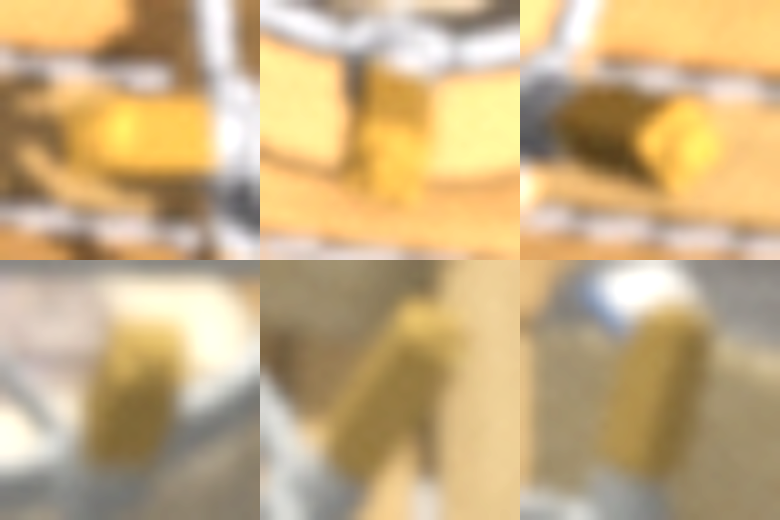

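```bash
cat >> h.py <<'E'
C=np.array([.577,.0047]);r=.111
H={};AX={};ET={};ER={}
for n,a in(("left",120),("mid",180),("right",240)):
    d=np.array([np.cos(np.radians(a)),np.sin(np.radians(a)),0])
    H[n]=np.r_[C+r*d[:2],.136]; AX[n]=.5*d+np.array([0,0,.8660254])
    ET[n]=np.cross([0,0,1],d); ER[n]=np.cross(AX[n],ET[n])
E
python3 - <<'E'
from h import *
t=optics.camera("top");s=optics.camera("side")
for n in H:
  for c in(t,s):
    v=c["xyz"]-H[n]; dist=np.linalg.norm(v); w=np.cross(AX[n],v/dist); w/=np.linalg.norm(w)
    print(n,"w angle from ET ccw",np.degrees(np.arctan2(w@ER[n],w@ET[n])).round(1),"px/15mm",.015*c["mtx"][0,0]/dist, proj(c,[H[n],H[n]+.018*AX[n],H[n]-.018*AX[n]]).round(1).tolist())
def onpl(c,uv,p,nrm):
    o,d=ray(c,uv); return o+d*((p-o)@nrm)/(d@nrm)
def corners(n,c,base,px):
    Q=[onpl(c,(base[0]+x/10-.45,base[1]+y/10-.45),H[n]+.018*AX[n],AX[n])-(H[n]+.018*AX[n]) for x,y in px]
    print(n,[(round(1e3*q@ET[n],1),round(1e3*q@ER[n],1)) for q in Q])
corners("right",t,(380,248),[(118,140),(168,190),(197,145),(165,92)])
corners("mid",t,(327,270),[(95,175),(165,195),(172,140),(105,130)])
corners("mid",s,(350,201),[(165,300-260),(135,325-260),(180,365-260),(200,330-260)])
E
```

```text
left w angle from ET ccw 154.2 px/15mm 7.534236158460842 [[294.8, 249.8], [290.1, 249.8], [299.4, 249.8]]
left w angle from ET ccw -44.7 px/15mm 7.747435277225647 [[333.6, 238.3], [335.6, 233.8], [331.6, 242.8]]
mid w angle from ET ccw -176.3 px/15mm 7.646430786427911 [[339.7, 283.4], [339.5, 286.9], [339.9, 280.1]]
mid w angle from ET ccw -106.5 px/15mm 7.2037660523639735 [[362.8, 213.5], [367.3, 207.0], [358.4, 219.8]]
right w angle from ET ccw -153.6 px/15mm 7.495998827694905 [[391.3, 261.7], [396.4, 262.9], [386.5, 260.5]]
right w angle from ET ccw -151.3 px/15mm 6.7044657159929875 [[338.3, 191.0], [340.4, 183.2], [336.2, 198.8]]
right [(np.float64(-5.0), np.float64(10.9)), (np.float64(-5.3), np.float64(-4.7)), (np.float64(5.3), np.float64(-4.0)), (np.float64(8.5), np.float64(8.7))]
mid [(np.float64(-6.5), np.float64(-1.2)), (np.float64(7.3), np.float64(-3.5)), (np.float64(7.2), np.float64(7.9)), (np.float64(-5.7), np.float64(8.2))]
mid [(np.float64(7.4), np.float64(3.1)), (np.float64(-9.2), np.float64(10.1)), (np.float64(-15.8), np.float64(-0.7)), (np.float64(2.6), np.float64(-5.4))]
```

```bash
cat >> h.py <<'E'
def Rt(n,phi):  # tool rotation: z=-AX, y = flat dir at phi (deg, ccw about AX from ET)
    p=np.radians(phi); y=np.cos(p)*ET[n]+np.sin(p)*ER[n]; z=-AX[n]; x=np.cross(y,z)
    return R.from_matrix(np.c_[x,y,z])
def q456(Rw,q1,psi):
    M=(R.from_euler('z',q1)*R.from_euler('y',psi)).inv()*Rw*R.from_euler('z',-np.pi/2)
    return M.as_euler('ZYZ')
def rel(Pt,Rw,base=None):
    o=ctrl.get_obs() if base is None else base
    R0=quat(o["eef_rot"]); d=R0.inv().apply(Pt-o["eef_pos"])*1e3; rv=(R0.inv()*Rw).as_rotvec()
    return np.r_[d.round(1),rv.round(4)]
E
python3 - <<'E'
from h import *
o=ctrl.get_obs(); print(q456(quat(o["eef_rot"]),o["q"][0],o["q"][1]+o["q"][2]))
for n,ph in(("left",-26),("mid",-5),("right",0)):
  for k in range(4):
    Rw=Rt(n,ph+90*k); w=H[n]+.24*AX[n]; q1=np.arctan2(w[1],w[0])
    for psi in(1.5,1.8): print(n,ph+90*k,psi,q456(Rw,q1,psi).round(2),"rel",rel(H[n]+.08*AX[n],Rw) if psi==1.5 else "")
E
```

```text
[ 4.39536620e-06  1.35379139e+00 -2.06295767e-01]
left -26 1.5 [-0.52  1.58 -2.81] rel [-4.5600e+02 -3.2610e+02  2.6000e+01  5.9750e-01  1.0800e-01 -1.8277e+00]
left -26 1.8 [-0.54  1.32 -2.66] rel 
left 64 1.5 [-0.52  1.58  1.9 ] rel [-4.5600e+02 -3.2610e+02  2.6000e+01 -4.2460e-01 -6.1190e-01  2.7473e+00]
left 64 1.8 [-0.54  1.32  2.05] rel 
left 154 1.5 [-0.52  1.58  0.33] rel [-4.5600e+02 -3.2610e+02  2.6000e+01  9.9500e-02 -5.5060e-01  1.2345e+00]
left 154 1.8 [-0.54  1.32  0.48] rel 
left 244 1.5 [-0.52  1.58 -1.24] rel [-4.560e+02 -3.261e+02  2.600e+01  4.318e-01 -2.996e-01 -2.986e-01]
left 244 1.8 [-0.54  1.32 -1.09] rel 
mid -5 1.5 [-0.01  1.12  1.67] rel [-4.1310e+02 -4.7090e+02  2.6000e+01 -7.6790e-01  1.2510e-01  2.8954e+00]
mid -5 1.8 [-0.01  0.82  1.68] rel 
mid 85 1.5 [-0.01  1.12  0.1 ] rel [-4.1310e+02 -4.7090e+02  2.6000e+01 -4.6230e-01 -3.3270e-01  1.3873e+00]
mid 85 1.8 [-0.01  0.82  0.11] rel 
mid 175 1.5 [-0.01  1.12 -1.47] rel [-4.131e+02 -4.709e+02  2.600e+01 -8.430e-02 -5.173e-01 -1.451e-01]
mid 175 1.8 [-0.01  0.82 -1.47] rel 
mid 265 1.5 [-0.01  1.12 -3.04] rel [-4.1310e+02 -4.7090e+02  2.6000e+01  3.4620e-01 -4.8100e-01 -1.6756e+00]
mid 265 1.8 [-0.01  0.82 -3.04] rel 
right 0 1.5 [0.52 1.57 0.14] rel [-5.1710e+02 -5.8040e+02  2.6000e+01 -4.8510e-01  3.6230e-01  1.8104e+00]
right 0 1.8 [ 0.54  1.31 -0.01] rel 
right 90 1.5 [ 0.52  1.57 -1.43] rel [-5.171e+02 -5.804e+02  2.600e+01 -5.200e-01 -7.530e-02  2.812e-01]
right 90 1.8 [ 0.54  1.31 -1.58] rel 
right 180 1.5 [ 0.52  1.57 -3.  ] rel [-5.1710e+02 -5.8040e+02  2.6000e+01 -3.3540e-01 -4.4910e-01 -1.2519e+00]
right 180 1.8 [0.54 1.31 3.13] rel 
right 270 1.5 [0.52 1.57 1.71] rel [-5.1710e+02 -5.8040e+02  2.6000e+01  1.0730e-01 -7.4070e-01 -2.7642e+00]
right 270 1.8 [0.54 1.31 1.56] rel
```

{"api": "step_arm", "payload": {"targets": "-50 -36 -10 0.05 -0.03 -0.03; -100 -72 -10 0.1 -0.07 -0.07; -150 -107 -10 0.15 -0.1 -0.1; -200 -143 -5 0.2 -0.14 -0.14; -250 -179 0 0.24 -0.17 -0.17; -300 -215 5 0.29 -0.2 -0.2; -350 -250 10 0.34 -0.23 -0.23; -400 -286 20 0.39 -0.27 -0.27", "grip": 55}}

```text
time_s: 1.5
eef_pos: [0.4582, 0.1862, 0.2119]
eef_rot: [0.111, -0.02, 0.972, -0.207]
wrist_force: [0.7, -0.7, -0.7]
opening: 0.549
```

```bash
python3 - <<'E'
from h import *
o=ctrl.get_obs(); print(o["q"].round(3),o["torque"]); print(rel(H["left"]+.05*AX["left"],Rt("left",244)))
E
```

```text
[ 0.442  0.066  1.851 -0.505  1.233 -0.996] [0.22864903 0.08146451 0.03783298]
[-3.74e+01 -4.45e+01  6.58e+01  4.10e-02 -2.69e-02 -2.80e-02]
```

{"api": "step_arm", "payload": {"targets": "-20 -22 15 0.02 -0.013 -0.014; -37.4 -44.5 40 0.041 -0.027 -0.028; -37.4 -44.5 65.8 0.041 -0.027 -0.028; -37.4 -44.5 65.8 0.041 -0.027 -0.028; -37.4 -44.5 65.8 0.041 -0.027 -0.028"}}

```text
time_s: 2.12
eef_pos: [0.5072, 0.1242, 0.1792]
eef_rot: [0.121, -0.033, 0.966, -0.228]
wrist_force: [0.4, -0.6, -0.6]
opening: 0.55
```

```bash
python3 - <<'E'
from h import *
o=ctrl.get_obs(); print(o["q"].round(3),o["torque"]); print(rel(H["left"]+.015*AX["left"],Rt("left",244)))
t=optics.camera("top");s=optics.camera("side")
a=cv2.resize(t["image"][190:290,245:345,::-1],(400,400),interpolation=2);b=cv2.resize(s["image"][180:280,290:390,::-1],(400,400),interpolation=2)
cv2.imwrite("pics/g1.png",np.hstack([a,b]))
E
```

```text
[ 0.312  0.128  1.873 -0.58   1.098 -1.068] [ 0.2462917   0.11514    -0.05043188]
[-1.60e+00 -1.70e+00  3.61e+01  1.20e-03 -2.00e-03 -6.00e-04]
```

View pics/g1.png

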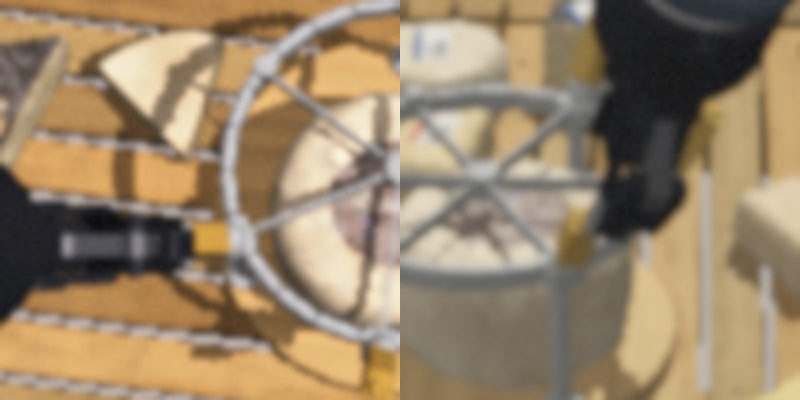

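```bash
python3 - <<'E'
from h import *
o=ctrl.get_obs(); Rw=quat(o["eef_rot"]); y=Rw.as_matrix()[:,1];z=Rw.as_matrix()[:,2]
t=optics.camera("top");s=optics.camera("side")
p=o["eef_pos"]-.006*z
print(p,(proj(t,[p,p+.022*y,p-.022*y])-[245,190])*4,(proj(s,[p,p+.022*y,p-.022*y])-[290,180])*4+[400,0])
E
```

```text
[0.50601928 0.12723701 0.18483319] [[132.87070503 241.75732295]
 [ 93.7249122  241.60711028]
 [172.98874794 241.9112664 ]] [[603.22533979 176.86872438]
 [601.91540303 217.95181818]
 [604.50718979 136.66650549]]
```

{"api": "step_arm", "payload": {"targets": "-1.6 -1.7 8 0 0 0; -1.6 -1.7 20 0 0 0; -1.6 -1.7 30 0 0 0; -1.6 -1.7 36 0 0 0; -1.6 -1.7 36 0 0 0; -1.6 -1.7 36 0 0 0"}}

```text
time_s: 3.08
eef_pos: [0.5178, 0.107, 0.1486]
eef_rot: [0.12, -0.033, 0.966, -0.228]
wrist_force: [-0.9, 0.1, -0.1]
opening: 0.549
```

```bash
python3 - <<'E'
from h import *
o=ctrl.get_obs(); print(o["q"].round(3),o["torque"]); print(rel(H["left"]+.015*AX["left"],Rt("left",244)))
t=optics.camera("top");s=optics.camera("side")
a=cv2.resize(t["image"][190:290,245:345,::-1],(400,400),interpolation=2);b=cv2.resize(s["image"][180:280,290:390,::-1],(400,400),interpolation=2)
cv2.imwrite("pics/g2.png",np.hstack([a,b]))
E
```

```text
[ 0.272  0.175  1.891 -0.601  1.024 -1.061] [0.17095905 0.11620112 0.04046133]
[-0.1     0.1    -0.5     0.001  -0.0023 -0.0006]
```

View pics/g2.png

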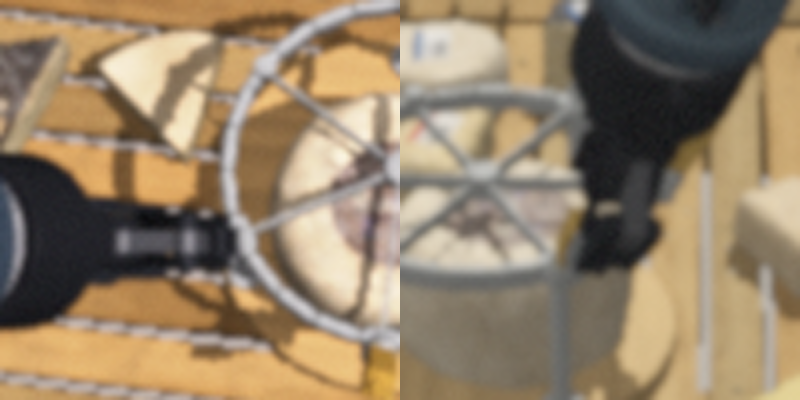

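{"api": "step_arm", "payload": {"targets": "0 0 0 0 0 0; 0 0 0 0 0 0; 0 0 0 0 0 0; 0 0 0 0 0 0", "grip": 0}}

```text
time_s: 3.68
eef_pos: [0.5176, 0.1079, 0.1485]
eef_rot: [0.121, -0.033, 0.966, -0.227]
wrist_force: [-1.4, 4.8, 0.7]
opening: 0.12
```

```bash
python3 - <<'E'
from h import *
o=ctrl.get_obs(); print(o["q"].round(3),o["torque"],o["wrist_force"]); print(rel(H["left"]+.015*AX["left"],Rt("left",244)))
t=optics.camera("top");s=optics.camera("side")
print(proj(s,[o["eef_pos"],H["left"]]),proj(t,[o["eef_pos"],H["left"]]))
a=cv2.resize(t["image"][190:290,245:345,::-1],(400,400),interpolation=2);b=cv2.resize(s["image"][180:280,290:390,::-1],(400,400),interpolation=2)
cv2.imwrite("pics/g3.png",np.hstack([a,b]))
E
```

```text
[ 0.273  0.175  1.891 -0.6    1.023 -1.061] [0.90950922 0.33150975 0.12041125] [-1.38874392  4.79044583  0.70337708]
[-2.0e-01 -8.0e-01 -2.0e-01  2.7e-03 -1.7e-03 -6.0e-04]
[[335.30529408 234.96113374]
 [333.56064651 238.33757662]] [[290.60082716 249.92349751]
 [294.83619371 249.82378151]]
```

View pics/g3.png

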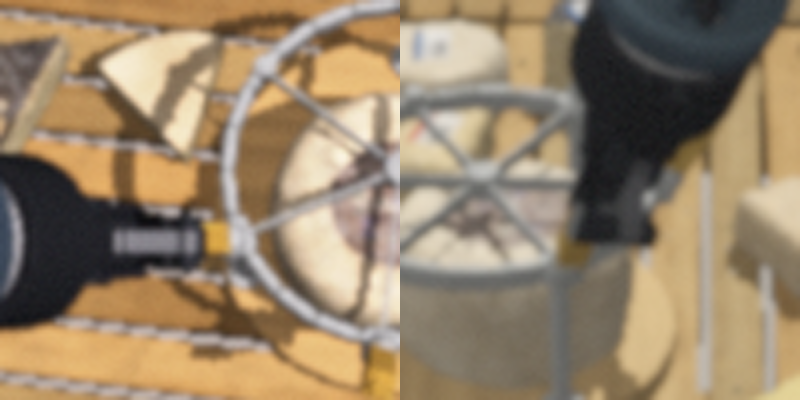

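```bash
python3 - <<'E'
from h import *
o=ctrl.get_obs(); Rw=quat(o["eef_rot"]).as_matrix()
t=optics.camera("top");s=optics.camera("side")
imgs=[]
for c,(u0,v0) in((t,(245,190)),(s,(290,180))):
    im=cv2.resize(c["image"][v0:v0+100,u0:u0+100,::-1],(400,400),interpolation=2)
    def pl(P,col):
        q=((proj(c,P)-[u0,v0]+.5)*4).astype(int); cv2.polylines(im,[q],True,col,1)
    for y0 in(6,-6):
        for yy in(y0,y0*20/6):
            pl([o["eef_pos"]+Rw@(np.array(v)*1e-3) for v in((11,yy,0),(-11,yy,0),(-11,yy,-40),(11,yy,-40))],(0,255,0) if yy>0 else (255,0,255))
    n="left"
    for h in(-18,18): pl([H[n]+1e-3*(a*ET[n]+b*ER[n]+h*AX[n]) for a,b in((7.5,7.5),(-7.5,7.5),(-7.5,-7.5),(7.5,-7.5))],(0,0,255))
    imgs.append(im)
cv2.imwrite("pics/g4.png",np.hstack(imgs)); print(Rw)
E
```

```text
[[-0.96859845 -0.00971069  0.24844063]
 [-0.1194533   0.89453086 -0.43074987]
 [-0.21805494 -0.44690071 -0.86760118]]
```

View pics/g4.png

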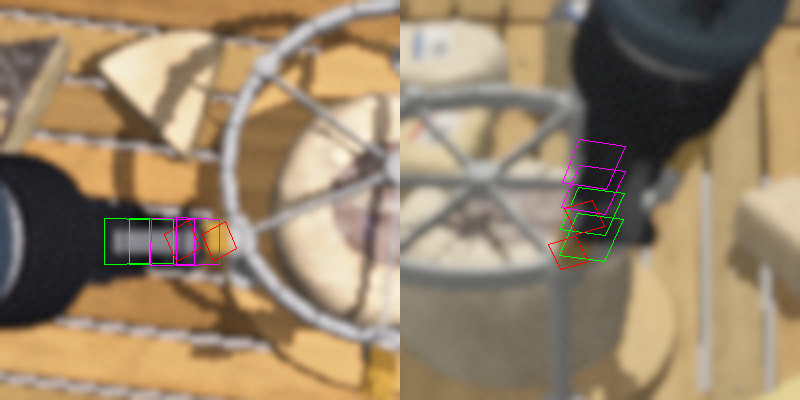

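```bash
python3 - <<'E'
from h import *
t=optics.camera("top");s=optics.camera("side")
a=cv2.resize(t["image"][230:270,265:305,::-1],(400,400),interpolation=2);b=cv2.resize(s["image"][210:250,320:360,::-1],(400,400),interpolation=2)
cv2.imwrite("pics/g5.png",cv2.convertScaleAbs(np.hstack([a,b]),alpha=1.8))
E
```

```text
(no output)
```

View pics/g5.png

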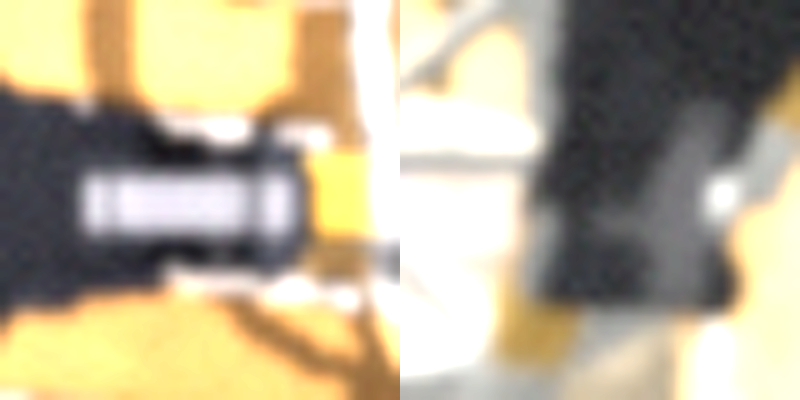

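{"api": "step_arm", "payload": {"targets": "0 0.9 0 0 0 0; 0 0.9 0 0 0 -0.1; 0 0.9 0 0 0 -0.2; 0 0.9 0 0 0 -0.3; 0 0.9 0 0 0 -0.3"}}

```text
time_s: 4.6
eef_pos: [0.5177, 0.1078, 0.1485]
eef_rot: [0.085, -0.177, 0.95, -0.244]
wrist_force: [-3.6, 2.3, 6.1]
opening: 0.119
```

```bash
cat >> h.py <<'E'
def st(n,phi0):
    o=ctrl.get_obs(); Rw=quat(o["eef_rot"]); Z=Rw.as_matrix()[:,2]
    rr=(Rt(n,phi0).inv()*Rw).as_rotvec()
    # torque about tool axis and force in tool axes
    print("t",round(o["time_s"],2),"q",o["q"].round(3),"dq6",o["dq"][5].round(3),"rot from ref",rr.round(3),"F_tool",Rw.inv().apply(o["wrist_force"]).round(1),"T_tool",Rw.inv().apply(o["torque"]).round(3),"eff6",o["joint_efforts"][5].round(3),"open",round(o["opening"],3))
    print("pos err tool mm",(Rw.inv().apply(o["eef_pos"]-(H[n]+.015*AX[n]))*1e3).round(1))
E
python3 -c "
from h import *
st('left',244)"
```

```text
t 4.6 q [ 0.274  0.176  1.89  -0.601  1.025 -1.358] dq6 0.043 rot from ref [-0.001  0.002 -0.298] F_tool [ 1.9 -0.  -7.2] T_tool [-0.3    0.3   -0.038] eff6 -0.577 open 0.119
pos err tool mm [-0.1  0.6  0.2]
```

{"api": "step_arm", "payload": {"targets": "0 0 0 0 0 -0.1; 0 0 0 0 0 -0.2"}}

```text
time_s: 4.85
eef_pos: [0.5178, 0.1077, 0.1486]
eef_rot: [0.06, -0.271, 0.927, -0.251]
wrist_force: [-2.7, 1.9, 5.5]
opening: 0.121
```

```bash
python3 -c "
from h import *
st('left',244)
t=optics.camera('top');s=optics.camera('side')
a=cv2.resize(t['image'][230:270,265:305,::-1],(400,400),interpolation=2);b=cv2.resize(s['image'][210:250,320:360,::-1],(400,400),interpolation=2)
cv2.imwrite('pics/g6.png',cv2.convertScaleAbs(np.hstack([a,b]),alpha=1.8))
"
```

```text
t 4.85 q [ 0.274  0.176  1.89  -0.602  1.025 -1.56 ] dq6 -0.793 rot from ref [-0.001  0.002 -0.5  ] F_tool [ 1.4 -0.1 -6.2] T_tool [-0.226  0.265  0.138] eff6 0.984 open 0.121
pos err tool mm [-0.3  0.4  0.2]
```

View pics/g6.png

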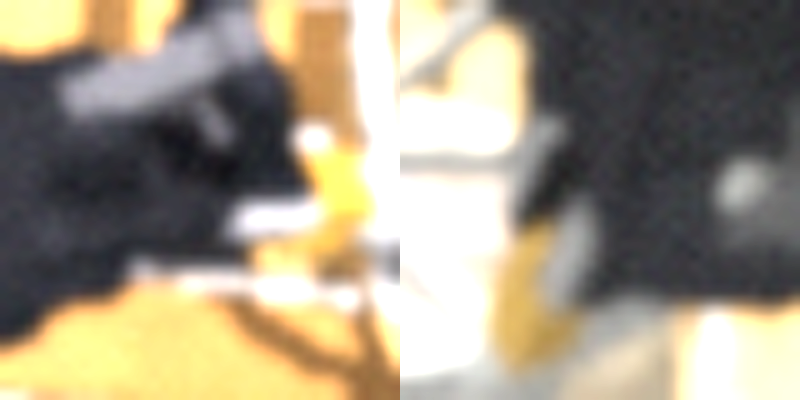

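{"api": "step_arm", "payload": {"targets": "0 0 0 0 0 -0.07; 0 0 0 0 0 -0.14"}}

```text
time_s: 5.2
eef_pos: [0.5179, 0.1076, 0.1487]
eef_rot: [0.043, -0.335, 0.906, -0.255]
wrist_force: [-2.9, 1.1, 4.7]
opening: 0.12
```

```bash
python3 -c "
from h import *
st('left',244)"
```

```text
t 5.2 q [ 0.274  0.176  1.89  -0.602  1.025 -1.698] dq6 -0.556 rot from ref [-0.001  0.002 -0.638] F_tool [ 2.   0.1 -5.2] T_tool [-0.171  0.283  0.58 ] eff6 0.155 open 0.12
pos err tool mm [-0.3  0.2  0.2]
```

{"api": "step_arm", "payload": {"targets": "0 0 0 0 0 -0.05; 0 0 0 0 0 -0.1"}}

```text
time_s: 5.45
eef_pos: [0.5182, 0.1077, 0.1488]
eef_rot: [0.031, -0.379, 0.889, -0.256]
wrist_force: [-2.1, 1.9, 4.7]
opening: 0.122
```

```bash
python3 -c "
from h import *
st('left',244)"
```

```text
t 5.45 q [ 0.274  0.176  1.89  -0.601  1.024 -1.797] dq6 -0.393 rot from ref [-0.001  0.001 -0.737] F_tool [ 0.8  0.3 -5.5] T_tool [-0.176  0.1    0.759] eff6 -0.243 open 0.122
pos err tool mm [-0.6  0.   0.1]
```

{"api": "step_arm", "payload": {"targets": "0 0 0 0 0 0; 0 0 0 0 0 0"}}

```text
time_s: 5.7
eef_pos: [0.5182, 0.1077, 0.1488]
eef_rot: [0.031, -0.378, 0.889, -0.256]
wrist_force: [-1.2, 2.4, 5.8]
opening: 0.121
```

```bash
python3 -c "
from h import *
st('left',244)"
```

```text
t 5.7 q [ 0.274  0.176  1.89  -0.601  1.024 -1.796] dq6 -0.0 rot from ref [-0.001  0.001 -0.735] F_tool [-0.  -0.6 -6.4] T_tool [-0.185  0.043  0.645] eff6 -0.688 open 0.121
pos err tool mm [-0.6  0.1  0.1]
```

{"api": "step_arm", "payload": {"targets": "0 0 0 0 0 0.1; 0 0 0 0 0 0.1"}}

```text
time_s: 5.95
eef_pos: [0.5181, 0.1077, 0.1488]
eef_rot: [0.044, -0.333, 0.907, -0.254]
wrist_force: [-2.3, 2.0, 4.9]
opening: 0.118
```

```bash
python3 -c "
from h import *
st('left',244)"
```

```text
t 5.95 q [ 0.274  0.176  1.89  -0.602  1.025 -1.695] dq6 -0.033 rot from ref [-0.001  0.001 -0.635] F_tool [ 1.   0.2 -5.7] T_tool [-0.178  0.146  0.402] eff6 0.015 open 0.118
pos err tool mm [-0.6  0.2  0.1]
```

{"api": "step_arm", "payload": {"targets": "0 0 0 0 0 0.1; 0 0 0 0 0 0.1"}}

```text
time_s: 6.2
eef_pos: [0.5181, 0.1078, 0.1487]
eef_rot: [0.056, -0.288, 0.922, -0.252]
wrist_force: [-3.2, 2.5, 6.1]
opening: 0.121
```

```bash
python3 -c "
from h import *
st('left',244)"
```

```text
t 6.2 q [ 0.274  0.176  1.89  -0.602  1.024 -1.595] dq6 -0.033 rot from ref [-0.001  0.001 -0.536] F_tool [ 1.5  0.3 -7.2] T_tool [-0.207  0.13   0.074] eff6 0.336 open 0.121
pos err tool mm [-0.5  0.3  0.1]
```

{"api": "step_arm", "payload": {"targets": "0 0 0 0 0 0.16; 0 0 0 0 0 0.32; 0 0 0 0 0 0.48; 0 0 0 0 0 0.64; 0 0 0 0 0 0.8; 0 0 0 0 0 0.96; 0 0 0 0 0 1.12; 0 0 0 0 0 1.28"}}

```text
time_s: 7.2
eef_pos: [0.5181, 0.1085, 0.1483]
eef_rot: [0.196, 0.321, 0.911, -0.167]
wrist_force: [-0.8, 5.6, 3.8]
opening: 0.12
```

```bash
python3 -c "
from h import *
st('left',244)"
```

```text
t 7.2 q [ 0.275  0.177  1.89  -0.601  1.023 -0.312] dq6 1.27 rot from ref [-0.002  0.002  0.748] F_tool [ 1.7  3.  -5.9] T_tool [-0.593  0.603 -0.033] eff6 -1.603 open 0.12
pos err tool mm [0.7 1.2 0.1]
```

{"api": "step_arm", "payload": {"targets": "0 0 0 0 0 0.14; 0 0 0 0 0 0.28; 0 0 0 0 0 0.34; 0 0 0 0 0 0.34; 0 0 0 0 0 0.34"}}

```text
time_s: 7.82
eef_pos: [0.5183, 0.1087, 0.1483]
eef_rot: [0.221, 0.469, 0.845, -0.132]
wrist_force: [-1.1, 5.6, 2.9]
opening: 0.119
```

```bash
python3 -c "
from h import *
st('left',244)"
```

```text
t 7.83 q [ 0.275  0.177  1.89  -0.6    1.023  0.023] dq6 -0.002 rot from ref [-0.002  0.002  1.083] F_tool [ 3.2  2.  -5.2] T_tool [-0.403  0.778 -0.096] eff6 0.06 open 0.119
pos err tool mm [1.1 1.2 0.1]
```

{"api": "step_arm", "payload": {"targets": "0 0 0 0 0 0; 0 0 0 0 0 0; 0 0 0 0 0 0; 0 0 -15 0 0 0; 0 0 -40 0 0 0; 0 0 -70 0 0 0; 0 0 -90 0 0 0; 0 0 -90 0 0 0", "grip": 55}}

```text
time_s: 8.82
eef_pos: [0.4961, 0.1478, 0.2284]
eef_rot: [0.222, 0.468, 0.845, -0.132]
wrist_force: [0.4, 0.1, 0.3]
opening: 0.55
```

```bash
python3 -c "
from h import *
st('left',244)
print(rel(H['mid']+.09*AX['mid'],Rt('mid',175)))
t=optics.camera('top');s=optics.camera('side')
a=cv2.resize(t['image'][230:270,275:315,::-1],(400,400),interpolation=2);b=cv2.resize(s['image'][220:260,315:355,::-1],(400,400),interpolation=2)
cv2.imwrite('pics/g7.png',cv2.convertScaleAbs(np.hstack([a,b]),alpha=1.3))
"
```

```text
t 8.82 q [ 0.365  0.069  1.828 -0.554  1.209 -0.003] dq6 0.004 rot from ref [-0.003 -0.     1.081] F_tool [-0.3  0.4 -0.2] T_tool [ 0.029  0.223 -0.044] eff6 -0.022 open 0.55
pos err tool mm [  0.1   1.7 -91.7]
[-6.28e+01 -1.39e+02  5.53e+01 -5.16e-01  1.33e-02 -7.87e-01]
```

View pics/g7.png

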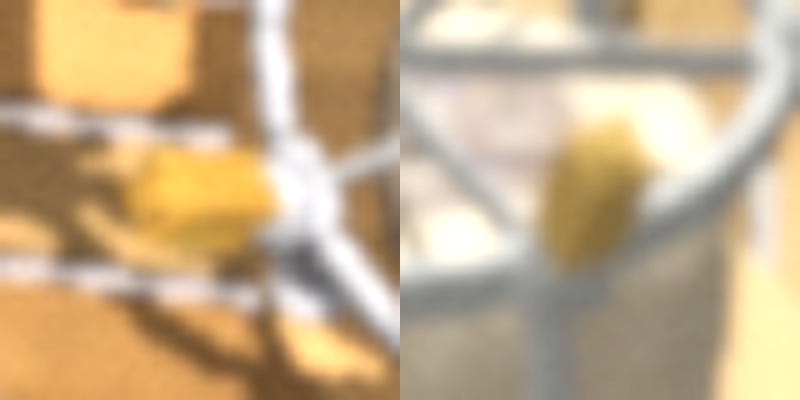

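{"api": "step_arm", "payload": {"targets": "-10 -23 9 -0.086 0.002 -0.13; -21 -46 18 -0.172 0.004 -0.26; -31 -70 28 -0.258 0.006 -0.39; -42 -93 37 -0.344 0.009 -0.52; -52 -116 46 -0.43 0.011 -0.65; -62.8 -139 55.3 -0.516 0.0133 -0.787; -62.8 -139 55.3 -0.516 0.0133 -0.787; -62.8 -139 55.3 -0.516 0.0133 -0.787"}}

```text
time_s: 9.93
eef_pos: [0.4193, 0.003, 0.2111]
eef_rot: [0.257, 0.042, 0.966, 0.011]
wrist_force: [0.8, -0.2, -0.6]
opening: 0.548
```

```bash
python3 -c "
from h import *
st('mid',175)
print(rel(H['mid']+.045*AX['mid'],Rt('mid',175)))
t=optics.camera('top');s=optics.camera('side')
a=cv2.resize(t['image'][230:310,290:370,::-1],(400,400),interpolation=2);b=cv2.resize(s['image'][170:250,330:410,::-1],(400,400),interpolation=2)
cv2.imwrite('pics/m1.png',cv2.convertScaleAbs(np.hstack([a,b]),alpha=1.5))
"
```

```text
t 9.93 q [-0.456 -0.624  2.385  0.276  0.925 -2.056] dq6 -2.033 rot from ref [ 0.001  0.004 -0.001] F_tool [-0.4 -0.2  0.9] T_tool [ 0.026  0.283 -0.027] eff6 2.648 open 0.548
pos err tool mm [  3.   -2.  -73.3]
[-2.90e+00  2.00e+00  4.33e+01 -1.10e-03 -4.10e-03  1.20e-03]
```

View pics/m1.png

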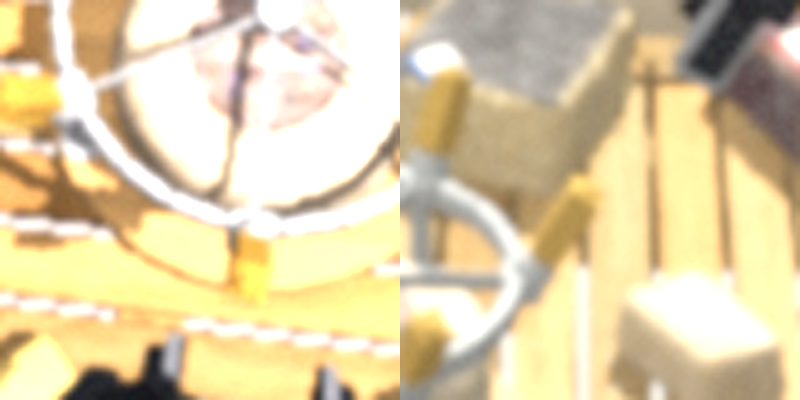

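```bash
python3 -c "
from h import *
st('mid',175)
o=ctrl.get_obs();q=o['q']
M=R.from_euler('z',q[0])*R.from_euler('y',q[1]+q[2])*R.from_euler('z',q[3])*R.from_euler('y',q[4])*R.from_euler('z',q[5]+np.pi/2)
print(M.as_matrix().round(3),quat(o['eef_rot']).as_matrix().round(3),o['dq'],o['eef_pos'])
"
```

```text
t 10.03 q [-0.457 -0.624  2.385  0.273  0.924 -2.05 ] dq6 0.248 rot from ref [0.004 0.004 0.004] F_tool [-0.3 -0.4  0.3] T_tool [0.018 0.246 0.036] eff6 -2.451 open 0.551
pos err tool mm [  3.   -3.6 -73.4]
[[-0.865  0.081  0.496]
 [ 0.091  0.996 -0.004]
 [-0.494  0.042 -0.868]] [[-0.865  0.081  0.496]
 [ 0.091  0.996 -0.004]
 [-0.494  0.042 -0.868]] [ 0.07097933  0.02535575 -0.0273474  -0.0887958  -0.02411065  0.2483191 ] [0.41921924 0.00167241 0.21105205]
```

{"api": "step_arm", "payload": {"targets": "0 0 0 0 0 0.17; 0 0 0 0 0 0.34; 0 0 0 0 0 0.51; 0 0 0 0 0 0.68; 0 0 0 0 0 0.85; 0 0 0 0 0 1.02; 0 0 0 0 0 1.19; 0 0 0 0 0 1.36"}}

```text
time_s: 11.02
eef_pos: [0.4196, 0.004, 0.2112]
eef_rot: [0.192, 0.644, 0.721, 0.169]
wrist_force: [-0.4, -0.8, -0.0]
opening: 0.553
```

{"api": "step_arm", "payload": {"targets": "0 0 0 0 0 0.1; 0 0 0 0 0 0.21; 0 0 0 0 0 0.21; 0 0 0 0 0 0.21"}}

```text
time_s: 11.52
eef_pos: [0.4198, 0.0039, 0.2117]
eef_rot: [0.174, 0.712, 0.653, 0.188]
wrist_force: [-0.6, -0.5, -0.2]
opening: 0.551
```

```bash
python3 -c "
from h import *
st('mid',85)
print(rel(H['mid']+.045*AX['mid'],Rt('mid',85)))
"
```

```text
t 11.53 q [-0.45  -0.622  2.382  0.271  0.924 -0.477] dq6 -0.007 rot from ref [ 0.005 -0.002 -0.001] F_tool [-0.5 -0.5 -0.1] T_tool [ 0.238 -0.028  0.018] eff6 0.058 open 0.551
pos err tool mm [ -1.2  -2.4 -73.6]
[ 1.10e+00  2.30e+00  4.36e+01 -4.90e-03  2.20e-03  1.50e-03]
```

{"api": "step_arm", "payload": {"targets": "1.1 2.3 20 -0.005 0.002 0; 1.1 2.3 43 -0.005 0.002 0; 1.1 2.3 43.6 -0.005 0.002 0; 1.1 2.3 43.6 -0.005 0.002 0"}}

```text
time_s: 12.02
eef_pos: [0.4436, 0.0045, 0.1757]
eef_rot: [0.175, 0.712, 0.653, 0.191]
wrist_force: [0.1, 0.8, 0.3]
opening: 0.55
```

```bash
python3 -c "
from h import *
st('mid',85)
print(rel(H['mid']+.015*AX['mid'],Rt('mid',85)))
t=optics.camera('top');s=optics.camera('side')
a=cv2.resize(t['image'][240:320,300:380,::-1],(400,400),interpolation=2);b=cv2.resize(s['image'][170:250,330:410,::-1],(400,400),interpolation=2)
cv2.imwrite('pics/m2.png',cv2.convertScaleAbs(np.hstack([a,b]),alpha=1.5))
"
```

```text
t 12.03 q [-0.412 -0.469  2.38   0.294  0.764 -0.49 ] dq6 0.0 rot from ref [-0.001 -0.    -0.001] F_tool [ 0.8  0.1 -0.2] T_tool [ 0.199 -0.053  0.048] eff6 -0.002 open 0.55
pos err tool mm [ -0.2   0.5 -30.6]
[ 2.00e-01 -5.00e-01  3.06e+01  8.00e-04  1.00e-04  8.00e-04]
```

View pics/m2.png

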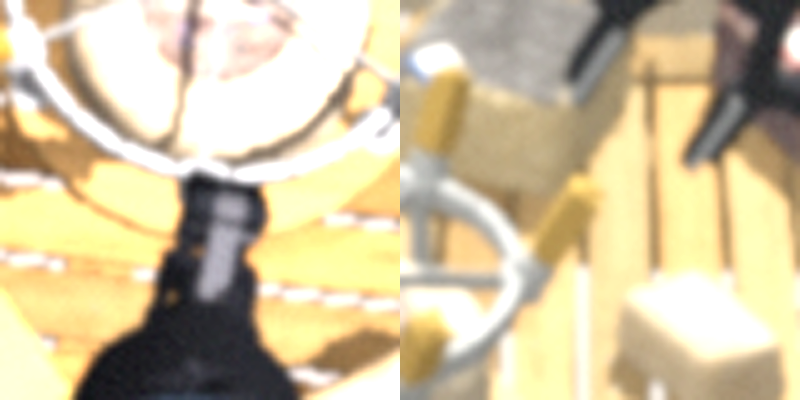

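{"api": "step_arm", "payload": {"targets": "0.2 -0.5 10 0 0 0; 0.2 -0.5 22 0 0 0; 0.2 -0.5 30.6 0 0 0; 0.2 -0.5 30.6 0 0 0"}}

```text
time_s: 12.62
eef_pos: [0.4584, 0.0048, 0.1479]
eef_rot: [0.175, 0.712, 0.653, 0.191]
wrist_force: [-0.9, -0.2, 0.5]
opening: 0.55
```

{"api": "step_arm", "payload": {"targets": "0 0 0 0 0 0; 0 0 0 0 0 0; 0 0 0 0 0 0; 0 0 0 0 0 0", "grip": 0}}

```text
time_s: 13.12
eef_pos: [0.4589, 0.0043, 0.1501]
eef_rot: [0.176, 0.711, 0.653, 0.191]
wrist_force: [-18.9, -1.7, 19.2]
opening: 0.045
```

```bash
python3 -c "
from h import *
st('mid',85)
t=optics.camera('top');s=optics.camera('side')
a=cv2.resize(t['image'][240:320,300:380,::-1],(400,400),interpolation=2);b=cv2.resize(s['image'][170:250,330:410,::-1],(400,400),interpolation=2)
cv2.imwrite('pics/m3.png',cv2.convertScaleAbs(np.hstack([a,b]),alpha=1.5))
"
```

```text
t 13.12 q [-0.389 -0.358  2.372  0.315  0.659 -0.508] dq6 -0.002 rot from ref [-0.002 -0.001 -0.002] F_tool [ -2.3  -6.6 -26.1] T_tool [ 1.349 -0.357 -0.03 ] eff6 0.028 open 0.045
pos err tool mm [-0.3  1.  -0.8]
```

View pics/m3.png

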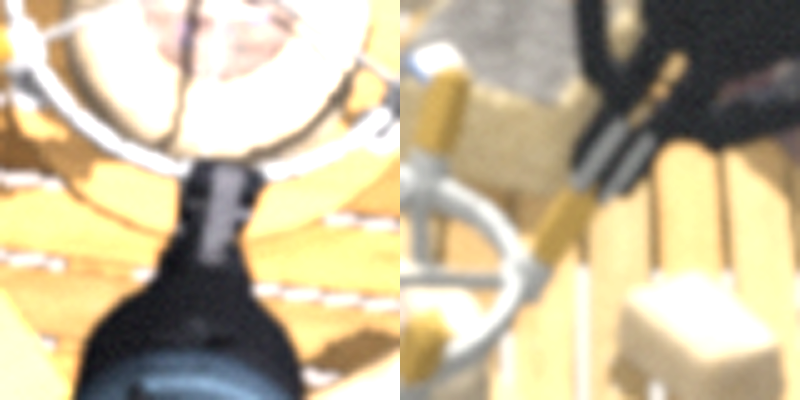

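{"api": "step_arm", "payload": {"targets": "0 0 0 0 0 0; 0 0 0 0 0 0; 0 0 -10 0 0 0; 0 0 -10 0 0 0; 0 0 -10 0 0 0", "grip": 55}}

```text
time_s: 13.85
eef_pos: [0.4536, 0.0046, 0.1572]
eef_rot: [0.175, 0.712, 0.653, 0.191]
wrist_force: [-0.3, -0.2, 0.1]
opening: 0.552
```

```bash
python3 -c "
from h import *
st('mid',85)
t=optics.camera('top');s=optics.camera('side')
a=cv2.resize(t['image'][236:264,280:308,::-1],(400,400),interpolation=2);b=cv2.resize(s['image'][224:252,320:348,::-1],(400,400),interpolation=2)
cv2.imwrite('pics/l3.png',cv2.convertScaleAbs(np.hstack([a,b]),alpha=1.3))
"
```

```text
t 13.85 q [-0.396 -0.392  2.377  0.308  0.69  -0.501] dq6 0.0 rot from ref [-0.001 -0.    -0.   ] F_tool [-0.3 -0.2 -0.2] T_tool [0.282 0.017 0.059] eff6 0.001 open 0.552
pos err tool mm [-0.1 -0.1 -9.5]
```

View pics/l3.png

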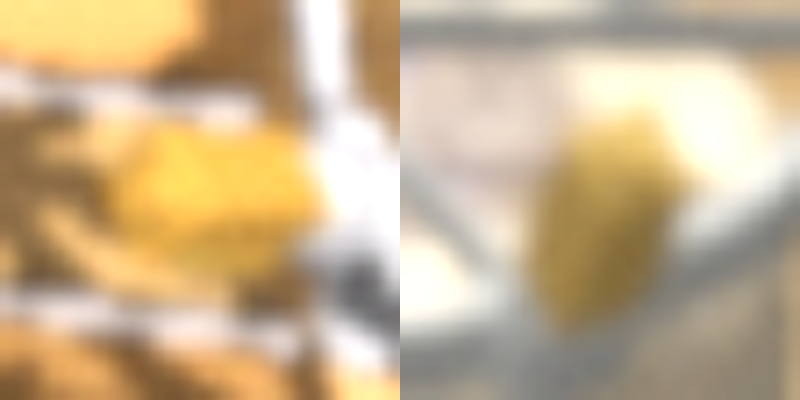

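{"api": "step_arm", "payload": {"targets": "0 0 -30 0 0 0; 0 0 -60 0 0 0; 0 0 -60 0 0 0; 0 0 -60 0 0 0"}}

```text
time_s: 14.45
eef_pos: [0.4236, 0.0047, 0.2085]
eef_rot: [0.175, 0.712, 0.652, 0.191]
wrist_force: [0.7, -0.3, -1.1]
opening: 0.548
```

```bash
python3 -c "
from h import *
st('mid',85)
P=H['left']+.07*AX['left']
print(rel(P,Rt('left',182)))
"
```

```text
t 14.45 q [-0.445 -0.607  2.383  0.277  0.903 -0.478] dq6 0.001 rot from ref [-0.001 -0.    -0.   ] F_tool [-0.3  0.1  1.3] T_tool [ 0.236 -0.025  0.024] eff6 0.001 open 0.548
pos err tool mm [ -0.1  -0.4 -69. ]
[131.6     52.4     50.5      0.357   -0.375   -0.7492]
```

{"api": "step_arm", "payload": {"targets": "22 9 8 0.06 -0.063 -0.125; 44 17 17 0.12 -0.125 -0.25; 66 26 25 0.18 -0.188 -0.375; 88 35 34 0.24 -0.25 -0.5; 110 44 42 0.3 -0.31 -0.625; 131.6 52.4 50.5 0.357 -0.375 -0.749; 131.6 52.4 50.5 0.357 -0.375 -0.749; 131.6 52.4 50.5 0.357 -0.375 -0.749"}}

```text
time_s: 15.45
eef_pos: [0.5031, 0.1312, 0.1954]
eef_rot: [0.221, 0.468, 0.845, -0.134]
wrist_force: [0.3, 0.2, -0.1]
opening: 0.551
```

```bash
python3 -c "
from h import *
st('left',182)
print(rel(H['left']-.013*AX['left'],Rt('left',182)))
t=optics.camera('top');s=optics.camera('side')
a=cv2.resize(t['image'][210:290,250:330,::-1],(400,400),interpolation=2);b=cv2.resize(s['image'][180:260,300:380,::-1],(400,400),interpolation=2)
cv2.imwrite('pics/l4.png',cv2.convertScaleAbs(np.hstack([a,b]),alpha=1.5))
"
```

```text
t 15.45 q [ 0.329  0.107  1.86  -0.571  1.135  0.005] dq6 0.0 rot from ref [ 0.002  0.001 -0.002] F_tool [0.  0.4 0.1] T_tool [0.008 0.27  0.067] eff6 -0.002 open 0.551
pos err tool mm [  1.2  -0.8 -54.2]
[-1.20e+00  8.00e-01  8.22e+01 -1.70e-03 -1.30e-03  1.50e-03]
```

View pics/l4.png

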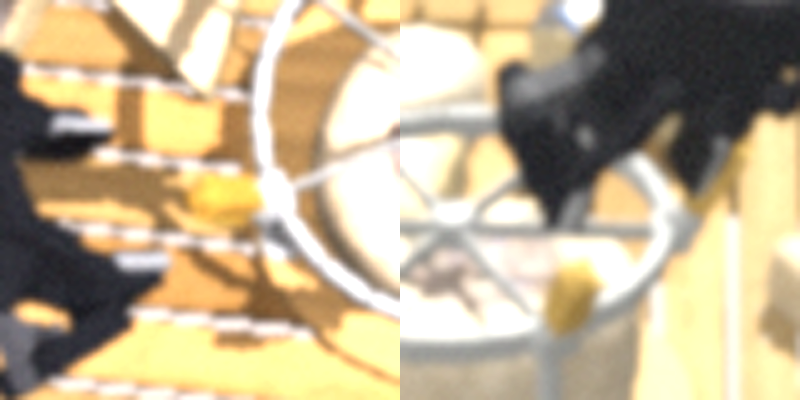

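{"api": "step_arm", "payload": {"targets": "0.3 2 20 0 0 0; 0.3 2 40 0 0 0; 0.3 2 60 0 0 0; 0.3 2 75 0 0 0; 0.3 2 82 0 0 0; 0.3 2 82 0 0 0"}}

```text
time_s: 16.3
eef_pos: [0.526, 0.0966, 0.1262]
eef_rot: [0.222, 0.469, 0.845, -0.133]
wrist_force: [0.5, 0.0, -0.4]
opening: 0.555
```

```bash
python3 -c "
from h import *
st('left',182)"
```

```text
t 16.3 q [ 0.248  0.216  1.898 -0.622  0.972  0.035] dq6 -0.002 rot from ref [ 0.    -0.     0.001] F_tool [-0.   0.5  0.5] T_tool [-0.035  0.247 -0.005] eff6 0.019 open 0.555
pos err tool mm [-0.3  1.7 26.5]
```

{"api": "step_arm", "payload": {"targets": "0 0 0 0 0 0; 0 0 0 0 0 0; 0 0 0 0 0 0; 0 0 0 0 0 0", "grip": 0}}

```text
time_s: 16.8
eef_pos: [0.5254, 0.097, 0.127]
eef_rot: [0.222, 0.468, 0.845, -0.134]
wrist_force: [-6.3, 0.2, 6.3]
opening: 0.164
```

```bash
python3 -c "
from h import *
st('left',182)
t=optics.camera('top');s=optics.camera('side')
a=cv2.resize(t['image'][210:290,250:330,::-1],(400,400),interpolation=2);b=cv2.resize(s['image'][180:260,300:380,::-1],(400,400),interpolation=2)
cv2.imwrite('pics/l5.png',cv2.convertScaleAbs(np.hstack([a,b]),alpha=1.5))
"
```

```text
t 16.8 q [ 0.25   0.215  1.898 -0.622  0.975  0.035] dq6 -0.0 rot from ref [ 0.001 -0.001 -0.   ] F_tool [-0.1 -5.4 -7.1] T_tool [0.848 0.154 0.025] eff6 0.013 open 0.164
pos err tool mm [-0.1  1.5 25.4]
```

View pics/l5.png

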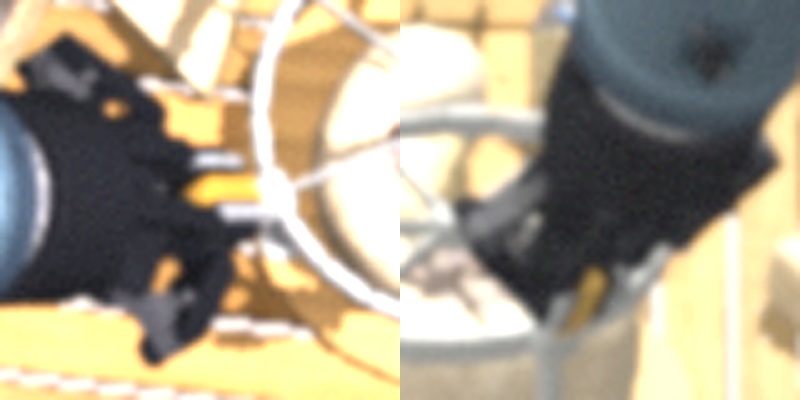

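{"api": "step_arm", "payload": {"targets": "0 -0.5 0 0 0 -0.16; 0 -0.5 0 0 0 -0.32; 0 -0.5 0 0 0 -0.48; 0 -0.5 0 0 0 -0.64; 0 -0.5 0 0 0 -0.8; 0 -0.5 0 0 0 -0.96; 0 -0.5 0 0 0 -1.12; 0 -0.5 0 0 0 -1.28"}}

```text
time_s: 17.9
eef_pos: [0.5257, 0.0975, 0.1268]
eef_rot: [0.098, -0.131, 0.957, -0.239]
wrist_force: [-1.9, 2.1, 2.1]
opening: 0.163
```

```bash
python3 -c "
from h import *
st('left',182)"
```

```text
t 17.9 q [ 0.25   0.214  1.898 -0.622  0.972 -1.25 ] dq6 -1.269 rot from ref [-1.000e-03 -1.000e-03 -1.285e+00] F_tool [ 0.9  1.2 -3.2] T_tool [-0.428  0.32   0.081] eff6 1.605 open 0.163
pos err tool mm [-1.8  0.7 25.4]
```

{"api": "step_arm", "payload": {"targets": "0 0 0 0 0 -0.08; 0 0 0 0 0 -0.16"}}

```text
time_s: 18.15
eef_pos: [0.5256, 0.0975, 0.1268]
eef_rot: [0.079, -0.206, 0.944, -0.246]
wrist_force: [-2.6, 2.7, 2.5]
opening: 0.163
```

```bash
python3 -c "
from h import *
st('left',182)"
```

```text
t 18.15 q [ 0.25   0.214  1.898 -0.621  0.972 -1.408] dq6 -0.635 rot from ref [-1.000e-03 -1.000e-03 -1.442e+00] F_tool [ 1.1  1.8 -4. ] T_tool [-0.571  0.16   0.112] eff6 0.753 open 0.163
pos err tool mm [-1.9  0.5 25.4]
```

{"api": "step_arm", "payload": {"targets": "0 0 0 0 0 -0.05; 0 0 0 0 0 -0.1"}}

```text
time_s: 18.4
eef_pos: [0.5256, 0.0976, 0.1268]
eef_rot: [0.067, -0.253, 0.932, -0.25]
wrist_force: [-3.0, 2.5, 1.8]
opening: 0.162
```

```bash
python3 -c "
from h import *
st('left',182)"
```

```text
t 18.4 q [ 0.25   0.214  1.898 -0.621  0.972 -1.507] dq6 -0.398 rot from ref [-1.000e-03 -1.000e-03 -1.541e+00] F_tool [ 1.4  2.3 -3.4] T_tool [-0.602  0.119  0.136] eff6 0.442 open 0.162
pos err tool mm [-1.9  0.4 25.4]
```

{"api": "step_arm", "payload": {"targets": "0 0 0 0 0 -0.05; 0 0 0 0 0 -0.05"}}

```text
time_s: 18.65
eef_pos: [0.5257, 0.0976, 0.1268]
eef_rot: [0.061, -0.275, 0.926, -0.251]
wrist_force: [-4.2, 4.2, 4.5]
opening: 0.159
```

```bash
python3 -c "
from h import *
st('left',182)"
```

```text
t 18.65 q [ 0.25   0.214  1.898 -0.621  0.972 -1.555] dq6 0.019 rot from ref [-1.00e-03 -1.00e-03 -1.59e+00] F_tool [ 1.3  2.8 -6.8] T_tool [-0.755  0.084 -0.099] eff6 -0.2 open 0.159
pos err tool mm [-2.   0.3 25.4]
```

{"api": "step_arm", "payload": {"targets": "0 0 0 0 0 -0.05; 0 0 0 0 0 -0.05"}}

```text
time_s: 18.9
eef_pos: [0.5259, 0.0978, 0.1267]
eef_rot: [0.055, -0.298, 0.919, -0.253]
wrist_force: [-2.5, 5.0, 4.1]
opening: 0.163
```

```bash
python3 -c "
from h import *
st('left',182)"
```

```text
t 18.9 q [ 0.25   0.214  1.898 -0.621  0.971 -1.605] dq6 0.015 rot from ref [-0.002 -0.002 -1.639] F_tool [-0.6  2.8 -6.3] T_tool [-0.804 -0.137 -0.119] eff6 -0.123 open 0.163
pos err tool mm [-2.3  0.2 25.4]
```

{"api": "step_arm", "payload": {"targets": "0 0 0 0 0 -0.05; 0 0 0 0 0 -0.05"}}

```text
time_s: 19.15
eef_pos: [0.5257, 0.0976, 0.1267]
eef_rot: [0.048, -0.321, 0.911, -0.254]
wrist_force: [-3.5, 4.2, 4.3]
opening: 0.161
```

```bash
python3 -c "
from h import *
st('left',182)"
```

```text
t 19.15 q [ 0.25   0.214  1.898 -0.621  0.972 -1.654] dq6 0.014 rot from ref [-2.000e-03 -1.000e-03 -1.688e+00] F_tool [ 0.5  2.6 -6.4] T_tool [-0.847  0.001  0.331] eff6 -0.566 open 0.161
pos err tool mm [-2.   0.1 25.5]
```

{"api": "step_arm", "payload": {"targets": "0 0 0 0 0 -0.05; 0 0 0 0 0 -0.05"}}

```text
time_s: 19.4
eef_pos: [0.526, 0.098, 0.1267]
eef_rot: [0.043, -0.343, 0.903, -0.255]
wrist_force: [-1.5, 5.3, 2.2]
opening: 0.164
```

```bash
python3 -c "
from h import *
st('left',182)"
```

```text
t 19.4 q [ 0.25   0.215  1.898 -0.62   0.971 -1.704] dq6 0.013 rot from ref [-0.003 -0.002 -1.738] F_tool [-2.   3.1 -4.6] T_tool [-0.887 -0.307  0.461] eff6 -0.662 open 0.164
pos err tool mm [-2.4  0.1 25.4]
```

{"api": "step_arm", "payload": {"targets": "0 0 0 0 0 -0.05; 0 0 0 0 0 -0.05; 0 0 0 0 0 -0.05"}}

```text
time_s: 19.77
eef_pos: [0.5259, 0.098, 0.1267]
eef_rot: [0.036, -0.365, 0.895, -0.256]
wrist_force: [-2.8, 6.3, 2.1]
opening: 0.16
```

```bash
python3 -c "
from h import *
st('left',182)"
```

```text
t 19.77 q [ 0.25   0.214  1.898 -0.62   0.971 -1.752] dq6 0.001 rot from ref [-3.000e-03 -1.000e-03 -1.786e+00] F_tool [-1.9  4.6 -5.3] T_tool [-0.835 -0.355  1.118] eff6 -1.136 open 0.16
pos err tool mm [-2.4  0.  25.4]
```

{"api": "step_arm", "payload": {"targets": "0 0 0 0 0 0.06; 0 0 0 0 0 0.06"}}

```text
time_s: 20.02
eef_pos: [0.526, 0.098, 0.1267]
eef_rot: [0.044, -0.338, 0.905, -0.255]
wrist_force: [-2.3, 5.8, 1.9]
opening: 0.164
```

```bash
python3 -c "
from h import *
st('left',182)"
```

```text
t 20.02 q [ 0.25   0.215  1.898 -0.621  0.971 -1.693] dq6 -0.017 rot from ref [-0.003 -0.002 -1.727] F_tool [-1.7  4.2 -4.8] T_tool [-0.87  -0.268  0.37 ] eff6 -0.109 open 0.164
pos err tool mm [-2.5  0.1 25.4]
```

{"api": "step_arm", "payload": {"targets": "0 0 0 0 0 0.06; 0 0 0 0 0 0.06"}}

```text
time_s: 20.27
eef_pos: [0.526, 0.0979, 0.1267]
eef_rot: [0.052, -0.311, 0.914, -0.253]
wrist_force: [-1.5, 5.7, 1.7]
opening: 0.16
```

```bash
python3 -c "
from h import *
st('left',182)"
```

```text
t 20.27 q [ 0.25   0.215  1.898 -0.621  0.971 -1.633] dq6 -0.018 rot from ref [-0.002 -0.002 -1.668] F_tool [-2.   3.8 -4.3] T_tool [-0.837 -0.28   0.066] eff6 0.168 open 0.16
pos err tool mm [-2.4  0.2 25.5]
```

{"api": "step_arm", "payload": {"targets": "0 0 0 0 0 0.17; 0 0 0 0 0 0.34; 0 0 0 0 0 0.51; 0 0 0 0 0 0.68; 0 0 0 0 0 0.85; 0 0 0 0 0 1.02; 0 0 0 0 0 1.19; 0 0 0 0 0 1.36"}}

```text
time_s: 21.28
eef_pos: [0.526, 0.0967, 0.1273]
eef_rot: [0.2, 0.335, 0.906, -0.165]
wrist_force: [-4.0, 0.4, 5.3]
opening: 0.161
```

{"api": "step_arm", "payload": {"targets": "0 0 0 0 0 0.13; 0 0 0 0 0 0.25; 0 0 0 0 0 0.25; 0 0 0 0 0 0.25"}}

```text
time_s: 21.78
eef_pos: [0.5257, 0.0966, 0.1273]
eef_rot: [0.219, 0.443, 0.858, -0.14]
wrist_force: [-4.9, 0.3, 6.8]
opening: 0.162
```

```bash
python3 -c "
from h import *
st('left',182)"
```

```text
t 21.77 q [ 0.249  0.214  1.898 -0.623  0.973 -0.024] dq6 0.0 rot from ref [-0.    -0.002 -0.059] F_tool [-0.7 -4.2 -7.3] T_tool [0.515 0.063 0.051] eff6 -0.063 open 0.162
pos err tool mm [-0.8  1.5 25.5]
```

{"api": "step_arm", "payload": {"targets": "0 0 0 0 0 0; 0 0 0 0 0 0; 0 0 -20 0 0 0; 0 0 -50 0 0 0; 0 0 -85 0 0 0; 0 0 -105 0 0 0; 0 0 -105 0 0 0; 0 0 -105 0 0 0", "grip": 55}}

```text
time_s: 22.78
eef_pos: [0.499, 0.1418, 0.2162]
eef_rot: [0.218, 0.443, 0.859, -0.14]
wrist_force: [0.4, -0.7, 0.2]
opening: 0.555
```

```bash
python3 -c "
from h import *
st('left',182)
print(rel(H['mid']+.07*AX['mid'],Rt('mid',85)))
"
```

```text
t 22.77 q [ 0.353  0.084  1.838 -0.561  1.183 -0.058] dq6 -0.002 rot from ref [ 0.001 -0.    -0.06 ] F_tool [-0.8 -0.1  0.2] T_tool [-0.046  0.236 -0.013] eff6 0.002 open 0.555
pos err tool mm [  0.3   1.  -77.8]
[ -51.2    -132.9      59.4      -0.3696    0.3664    0.8079]
```

{"api": "step_arm", "payload": {"targets": "-8 -22 8 -0.06 0.06 0.134; -17 -44 17 -0.12 0.12 0.27; -25 -66 25 -0.185 0.183 0.404; -34 -88 34 -0.245 0.243 0.54; -42 -110 45 -0.307 0.304 0.674; -51.2 -132.9 59.4 -0.3696 0.3664 0.808; -51.2 -132.9 59.4 -0.3696 0.3664 0.808; -51.2 -132.9 59.4 -0.3696 0.3664 0.808"}}

```text
time_s: 23.78
eef_pos: [0.4312, 0.0044, 0.1971]
eef_rot: [0.175, 0.713, 0.652, 0.19]
wrist_force: [0.1, -0.4, 0.4]
opening: 0.548
```

```bash
python3 -c "
from h import *
st('mid',85)
print(rel(H['mid']-.011*AX['mid'],Rt('mid',85)))
t=optics.camera('top');s=optics.camera('side')
a=cv2.resize(t['image'][240:320,300:380,::-1],(400,400),interpolation=2);b=cv2.resize(s['image'][170:250,330:410,::-1],(400,400),interpolation=2)
cv2.imwrite('pics/m5.png',cv2.convertScaleAbs(np.hstack([a,b]),alpha=1.5))
"
```

```text
t 23.77 q [-0.431 -0.556  2.381  0.279  0.853 -0.477] dq6 -0.004 rot from ref [ 0.    -0.001  0.001] F_tool [-0.4  0.4 -0.3] T_tool [0.231 0.035 0.03 ] eff6 -0.037 open 0.548
pos err tool mm [ -0.3   0.5 -55.3]
[ 3.00e-01 -4.00e-01  8.13e+01 -3.00e-04  1.10e-03 -9.00e-04]
```

View pics/m5.png

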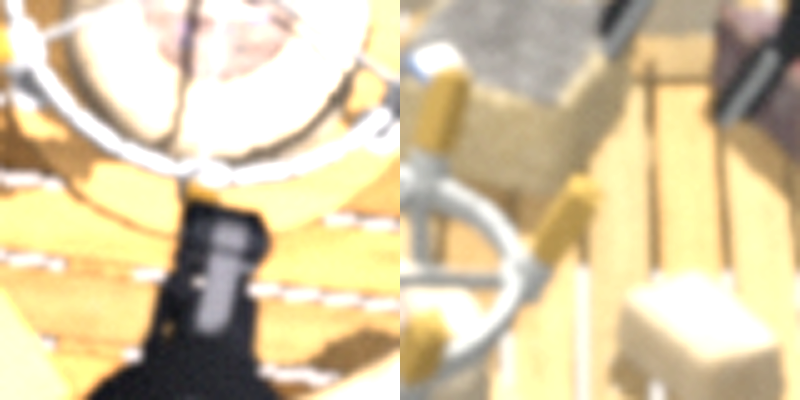

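```bash
python3 -c "
from h import *
o=ctrl.get_obs();Rw=quat(o['eef_rot']).as_matrix();t=optics.camera('top')
P=[o['eef_pos']+Rw@(np.array(v)*1e-3) for v in((0,0,0),(11,0,0),(-11,0,0),(11,-20,-5),(-11,-20,-5),(11,-35,-5),(-11,-35,-5),(11,-35,-45),(-11,-35,-45))]
print((proj(t,P)-[300,240])*5, (proj(t,[H['mid'],H['mid']+.018*AX['mid']])-[300,240])*5); print(Rw)
"
```

```text
[[190.48381325 286.47757946]
 [160.47797488 280.29258202]
 [220.49566265 292.66381594]
 [148.91907437 336.14502869]
 [208.87664305 348.5155254 ]
 [140.74205922 373.40531022]
 [200.3840698  385.71845467]
 [135.41441495 424.25976006]
 [198.07461403 437.20687925]] [[198.46577153 217.10955014]
 [197.42757671 234.50099036]]
[[ 0.07233896  0.86299879  0.50000016]
 [ 0.99643879 -0.08430841  0.00135341]
 [ 0.04332221  0.49812165 -0.86602425]]
```

```bash
python3 - <<'E'
from h import *
o=ctrl.get_obs(); Rw=quat(o["eef_rot"]).as_matrix()
imgs=[]
for c,(u0,v0) in((optics.camera("top"),(310,250)),(optics.camera("side"),(350,150))):
    im=cv2.resize(c["image"][v0:v0+60,u0:u0+60,::-1],(400,400),interpolation=2); k=400/60
    im=cv2.convertScaleAbs(im,alpha=1.6)
    def pl(P,col):
        q=((proj(c,P)-[u0,v0]+.5)*k).astype(int); cv2.polylines(im,[q],True,col,1)
    for y0 in(23,-23):
        for yy in(y0,y0*37/23):
            pl([o["eef_pos"]+Rw@(np.array(v)*1e-3) for v in((11,yy,-7),(-11,yy,-7),(-11,yy,-47),(11,yy,-47))],(0,255,0) if yy>0 else (255,0,255))
    n="mid"
    for h in(-18,18): pl([H[n]+1e-3*(a*ET[n]+b*ER[n]+h*AX[n]) for a,b in((7.5,7.5),(-7.5,7.5),(-7.5,-7.5),(7.5,-7.5))],(0,0,255))
    imgs.append(im)
cv2.imwrite("pics/m6.png",np.hstack(imgs))
E
```

```text
(no output)
```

View pics/m6.png

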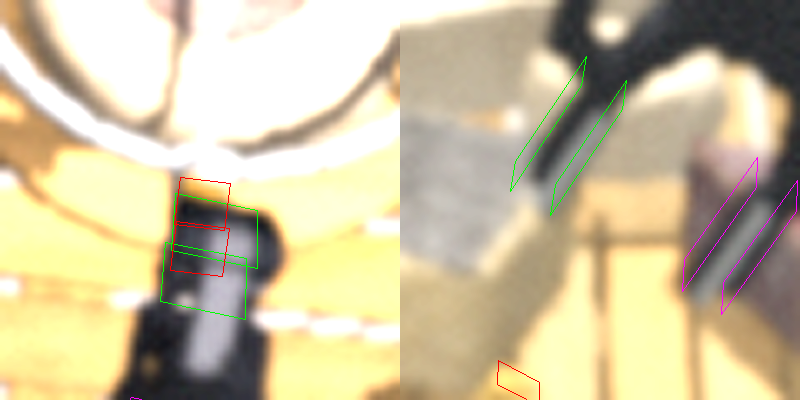

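{"api": "step_arm", "payload": {"targets": "1.3 0 20 0 0 0; 1.3 0 40 0 0 0; 1.3 0 60 0 0 0; 1.3 0 75 0 0 0; 1.3 0 81 0 0 0; 1.3 0 81 0 0 0"}}

```text
time_s: 24.78
eef_pos: [0.472, 0.0073, 0.1271]
eef_rot: [0.174, 0.712, 0.653, 0.191]
wrist_force: [-0.4, -0.3, -0.1]
opening: 0.548
```

{"api": "step_arm", "payload": {"targets": "0 0 0 0 0 0; 0 0 0 0 0 0; 0 0 0 0 0 0; 0 0 0 0 0 0", "grip": 0}}

```text
time_s: 25.28
eef_pos: [0.4718, 0.0064, 0.128]
eef_rot: [0.175, 0.712, 0.653, 0.191]
wrist_force: [-9.3, 0.2, 8.3]
opening: 0.163
```

```bash
python3 -c "
from h import *
st('mid',85)
t=optics.camera('top');s=optics.camera('side')
a=cv2.resize(t['image'][240:320,300:380,::-1],(400,400),interpolation=2);b=cv2.resize(s['image'][170:250,330:410,::-1],(400,400),interpolation=2)
cv2.imwrite('pics/m7.png',cv2.convertScaleAbs(np.hstack([a,b]),alpha=1.5))
"
```

```text
t 25.27 q [-0.367 -0.26   2.358  0.338  0.574 -0.521] dq6 -0.0 rot from ref [-0.001  0.001 -0.   ] F_tool [ -0.2  -3.9 -11.8] T_tool [ 0.842 -0.063  0.025] eff6 -0.014 open 0.163
pos err tool mm [ 1.8  0.8 24.8]
```

View pics/m7.png

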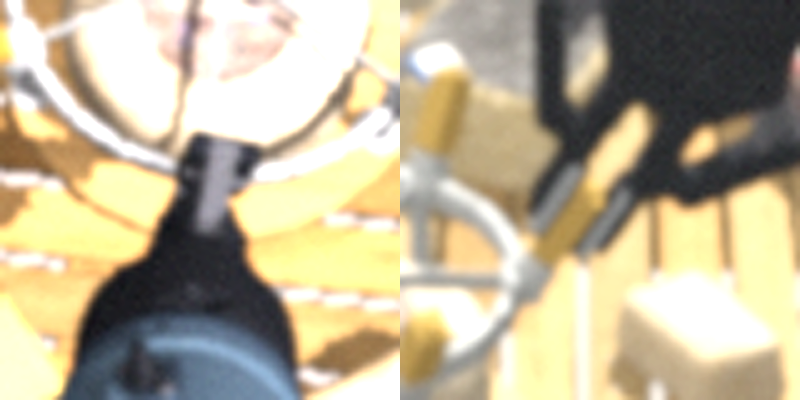

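{"api": "step_arm", "payload": {"targets": "0 0 0 0 0 -0.12; 0 0 0 0 0 -0.24; 0 0 0 0 0 -0.36; 0 0 0 0 0 -0.44"}}

```text
time_s: 25.88
eef_pos: [0.4712, 0.0064, 0.1276]
eef_rot: [0.212, 0.551, 0.793, 0.148]
wrist_force: [-15.5, -1.8, 11.5]
opening: 0.162
```

```bash
python3 -c "
from h import *
st('mid',85)"
```

```text
t 25.88 q [-0.367 -0.26   2.359  0.337  0.575 -0.964] dq6 -0.621 rot from ref [ 0.     0.    -0.444] F_tool [  1.   -7.9 -17.7] T_tool [1.398 0.205 0.064] eff6 0.579 open 0.162
pos err tool mm [ 1.5  0.9 24.9]
```

{"api": "step_arm", "payload": {"targets": "0 0 0 0 0 -0.05; 0 0 0 0 0 -0.1"}}

```text
time_s: 26.12
eef_pos: [0.4711, 0.0063, 0.1275]
eef_rot: [0.219, 0.511, 0.82, 0.137]
wrist_force: [-16.9, -3.0, 12.6]
opening: 0.166
```

```bash
python3 -c "
from h import *
st('mid',85)"
```

```text
t 26.12 q [-0.367 -0.26   2.359  0.337  0.575 -1.063] dq6 -0.395 rot from ref [ 0.     0.    -0.542] F_tool [  1.   -8.8 -19.3] T_tool [1.543 0.316 0.052] eff6 0.429 open 0.166
pos err tool mm [ 1.4  0.9 24.9]
```

{"api": "step_arm", "payload": {"targets": "0 0 0 0 0 -0.05; 0 0 0 0 0 -0.1"}}

```text
time_s: 26.38
eef_pos: [0.471, 0.0063, 0.1274]
eef_rot: [0.226, 0.47, 0.844, 0.126]
wrist_force: [-17.1, -3.0, 13.8]
opening: 0.166
```

```bash
python3 -c "
from h import *
st('mid',85)"
```

```text
t 26.38 q [-0.368 -0.26   2.359  0.337  0.575 -1.163] dq6 -0.396 rot from ref [ 0.001  0.    -0.642] F_tool [  1.6  -8.4 -20.5] T_tool [1.71  0.444 0.113] eff6 0.431 open 0.166
pos err tool mm [ 1.3  0.9 24.9]
```

{"api": "step_arm", "payload": {"targets": "0 -1 -1 0 0 -0.05; 0 -1 -1 0 0 -0.1"}}

```text
time_s: 26.62
eef_pos: [0.4705, 0.0061, 0.1275]
eef_rot: [0.232, 0.428, 0.866, 0.115]
wrist_force: [9.4, 1.0, -11.9]
opening: 0.162
```

```bash
python3 -c "
from h import *
st('mid',85)"
```

```text
t 26.62 q [-0.37  -0.263  2.361  0.341  0.575 -1.266] dq6 -0.395 rot from ref [-0.001  0.001 -0.74 ] F_tool [-0.5  2.4 15. ] T_tool [-0.405  0.142  0.065] eff6 0.438 open 0.162
pos err tool mm [ 1.3  0.5 24.6]
```

{"api": "step_arm", "payload": {"targets": "0 0 0 0 0 -0.05; 0 0 0 0 0 -0.1"}}

```text
time_s: 26.88
eef_pos: [0.4704, 0.006, 0.1275]
eef_rot: [0.238, 0.384, 0.886, 0.103]
wrist_force: [7.7, -0.1, -10.3]
opening: 0.162
```

```bash
python3 -c "
from h import *
st('mid',85)"
```

```text
t 26.88 q [-0.37  -0.263  2.361  0.34   0.575 -1.366] dq6 -0.396 rot from ref [-0.001  0.    -0.84 ] F_tool [-1.1  1.  12.8] T_tool [-0.176  0.078  0.095] eff6 0.449 open 0.162
pos err tool mm [ 1.3  0.5 24.6]
```

{"api": "step_arm", "payload": {"targets": "0 0 0 0 0 -0.05; 0 0 0 0 0 -0.08"}}

```text
time_s: 27.12
eef_pos: [0.4703, 0.0059, 0.1274]
eef_rot: [0.241, 0.349, 0.901, 0.094]
wrist_force: [4.9, -0.5, -8.2]
opening: 0.156
```

```bash
python3 -c "
from h import *
st('mid',85)"
```

```text
t 27.12 q [-0.371 -0.263  2.361  0.341  0.576 -1.444] dq6 -0.227 rot from ref [-0.001  0.001 -0.918] F_tool [-0.5 -0.3  9.5] T_tool [0.214 0.118 1.037] eff6 -0.794 open 0.156
pos err tool mm [ 1.2  0.5 24.6]
```

{"api": "step_arm", "payload": {"targets": "0 0 0 0 0 0; 0 0 0 0 0 0"}}

```text
time_s: 27.38
eef_pos: [0.4703, 0.0059, 0.1274]
eef_rot: [0.241, 0.35, 0.9, 0.094]
wrist_force: [6.3, 0.3, -8.7]
opening: 0.168
```

```bash
python3 -c "
from h import *
st('mid',85)"
```

```text
t 27.38 q [-0.371 -0.263  2.361  0.341  0.576 -1.443] dq6 0.0 rot from ref [-0.001  0.001 -0.916] F_tool [-0.6  1.  10.7] T_tool [0.046 0.128 0.964] eff6 -0.966 open 0.168
pos err tool mm [ 1.2  0.5 24.6]
```

{"api": "step_arm", "payload": {"targets": "0 0 0 0 0 0.05; 0 0 0 0 0 0.05"}}

```text
time_s: 27.62
eef_pos: [0.4703, 0.006, 0.1274]
eef_rot: [0.239, 0.372, 0.891, 0.1]
wrist_force: [7.7, -0.5, -10.8]
opening: 0.162
```

```bash
python3 -c "
from h import *
st('mid',85)"
```

```text
t 27.62 q [-0.37  -0.262  2.361  0.341  0.575 -1.394] dq6 -0.016 rot from ref [-0.001  0.001 -0.868] F_tool [-1.2  0.6 13.3] T_tool [-0.133  0.194  0.263] eff6 -0.092 open 0.162
pos err tool mm [ 1.3  0.5 24.6]
```

{"api": "step_arm", "payload": {"targets": "0 0 0 0 0 0.04; 0 0 0 0 0 0.04"}}

```text
time_s: 27.88
eef_pos: [0.4704, 0.006, 0.1275]
eef_rot: [0.237, 0.389, 0.884, 0.105]
wrist_force: [8.5, 0.7, -10.9]
opening: 0.163
```

```bash
python3 -c "
from h import *
st('mid',85)"
```

```text
t 27.88 q [-0.37  -0.263  2.361  0.34   0.575 -1.354] dq6 -0.01 rot from ref [-0.001  0.    -0.829] F_tool [-0.8  1.8 13.7] T_tool [-0.339  0.122  0.058] eff6 0.133 open 0.163
pos err tool mm [ 1.2  0.5 24.6]
```

{"api": "step_arm", "payload": {"targets": "0 0 0.5 0 0 0.16; 0 0 0.5 0 0 0.32; 0 0 0.5 0 0 0.48; 0 0 0.5 0 0 0.64; 0 0 0.5 0 0 0.8; 0 0 0.5 0 0 0.96; 0 0 0.5 0 0 1.12; 0 0 0.5 0 0 1.28"}}

```text
time_s: 28.88
eef_pos: [0.4721, 0.006, 0.1284]
eef_rot: [0.128, 0.841, 0.474, 0.227]
wrist_force: [14.0, 4.9, -9.2]
opening: 0.161
```

```bash
python3 -c "
from h import *
st('mid',85)"
```

```text
t 28.88 q [-0.369 -0.261  2.359  0.343  0.573 -0.07 ] dq6 1.269 rot from ref [-0.004  0.002  0.456] F_tool [ 8.1  3.9 15. ] T_tool [-0.334  1.227 -0.065] eff6 -1.599 open 0.161
pos err tool mm [ 1.8  0.5 24.6]
```

{"api": "step_arm", "payload": {"targets": "0 0 0 0 0 0.16; 0 0 0 0 0 0.32; 0 0 0 0 0 0.48; 0 0 0 0 0 0.64; 0 0 0 0 0 0.8; 0 0 0 0 0 0.96; 0 0 0 0 0 1.12; 0 0 0 0 0 1.28"}}

```text
time_s: 29.88
eef_pos: [0.4727, 0.0044, 0.1288]
eef_rot: [-0.032, 0.958, -0.122, 0.26]
wrist_force: [13.5, -4.3, -12.2]
opening: 0.158
```

```bash
python3 -c "
from h import *
st('mid',85)"
```

```text
t 29.88 q [-0.371 -0.261  2.359  0.34   0.57   1.21 ] dq6 1.268 rot from ref [-0.006  0.003  1.736] F_tool [ 6.4  2.7 17.4] T_tool [-0.482  0.823 -0.073] eff6 -1.6 open 0.158
pos err tool mm [ 2.1 -0.3 24.6]
```

{"api": "step_arm", "payload": {"targets": "0 0 0 0 0 0.16; 0 0 0 0 0 0.32; 0 0 0 0 0 0.48; 0 0 0 0 0 0.58; 0 0 0 0 0 0.58; 0 0 0 0 0 0.58"}}

```text
time_s: 30.62
eef_pos: [0.4724, 0.0037, 0.1286]
eef_rot: [-0.103, 0.884, -0.388, 0.24]
wrist_force: [9.9, -9.9, -10.1]
opening: 0.163
```

```bash
python3 -c "
from h import *
st('mid',85)"
```

```text
t 30.62 q [-0.372 -0.261  2.359  0.339  0.57   1.785] dq6 -0.003 rot from ref [-0.007  0.004  2.311] F_tool [ 9.6  4.1 13.7] T_tool [-0.921  1.167  0.086] eff6 -0.062 open 0.163
pos err tool mm [ 1.8 -0.6 24.6]
```

{"api": "step_arm", "payload": {"targets": "0 0 0 0 0 0; 0 0 0 0 0 0; 0 0 -15 0 0 0; 0 0 -40 0 0 0; 0 0 -70 0 0 0; 0 0 -95 0 0 0; 0 0 -95 0 0 0; 0 0 -95 0 0 0", "grip": 55}}

```text
time_s: 31.62
eef_pos: [0.4234, 0.0059, 0.209]
eef_rot: [-0.104, 0.884, -0.388, 0.237]
wrist_force: [-0.2, -0.6, 0.1]
opening: 0.548
```

```bash
python3 -c "
from h import *
st('mid',85)
for k in range(4):
  Rw=Rt('right',90*k); print(90*k,[q456(Rw,q1,psi).round(2) for q1 in(-.8,-.6) for psi in (1.8,2.1)],rel(H['right']+.07*AX['right'],Rw))
t=optics.camera('top');s=optics.camera('side')
a=cv2.resize(t['image'][240:320,300:380,::-1],(400,400),interpolation=2);b=cv2.resize(s['image'][180:260,310:390,::-1],(400,400),interpolation=2)
cv2.imwrite('pics/m8.png',np.hstack([a,b]))
"
```

```text
t 31.62 q [-0.441 -0.608  2.383  0.276  0.904  1.836] dq6 -0.0 rot from ref [0.00e+00 1.00e-03 2.31e+00] F_tool [ 0.3  0.5 -0.2] T_tool [-0.145 -0.16   0.033] eff6 0.001 open 0.548
pos err tool mm [ -1.1  -0.6 -69.5]
0 [array([ 0.5 ,  1.51, -0.35]), array([ 0.53,  1.25, -0.5 ]), array([ 0.53,  1.41, -0.18]), array([ 0.58,  1.15, -0.35])] [137.      39.7     51.       0.5261  -0.232   -1.7121]
90 [array([ 0.5 ,  1.51, -1.92]), array([ 0.53,  1.25, -2.07]), array([ 0.53,  1.41, -1.75]), array([ 0.58,  1.15, -1.92])] [137.      39.7     51.      -0.6936  -0.2691   2.8695]
180 [array([0.5 , 1.51, 2.79]), array([0.53, 1.25, 2.64]), array([0.53, 1.41, 2.96]), array([0.58, 1.15, 2.8 ])] [137.      39.7     51.      -0.2209  -0.501    1.3561]
270 [array([0.5 , 1.51, 1.22]), array([0.53, 1.25, 1.07]), array([0.53, 1.41, 1.39]), array([0.58, 1.15, 1.23])] [137.      39.7     51.       0.183   -0.4718  -0.1791]
```

View pics/m8.png

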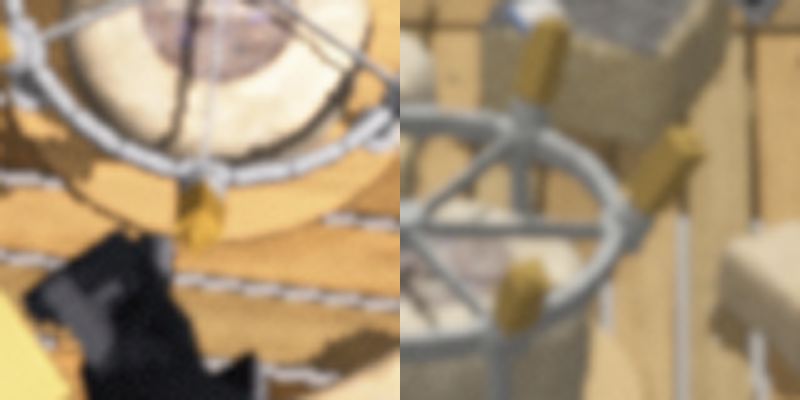

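{"api": "step_arm", "payload": {"targets": "23 7 6 0.03 -0.08 -0.03; 46 13 14 0.06 -0.16 -0.06; 69 20 22 0.09 -0.24 -0.09; 92 27 31 0.12 -0.32 -0.12; 115 33 41 0.15 -0.4 -0.15; 137 39.7 51 0.183 -0.472 -0.179; 137 39.7 51 0.183 -0.472 -0.179; 137 39.7 51 0.183 -0.472 -0.179"}}

```text
time_s: 32.72
eef_pos: [0.5035, -0.121, 0.1959]
eef_rot: [-0.251, 0.933, -0.25, 0.066]
wrist_force: [-0.3, 0.1, 0.2]
opening: 0.549
```

```bash
python3 -c "
from h import *
st('right',270)
print(rel(H['right']-.011*AX['right'],Rt('right',270)))
o=ctrl.get_obs(); Rw=quat(o['eef_rot']).as_matrix()
imgs=[]
for c,(u0,v0) in((optics.camera('top'),(360,230)),(optics.camera('side'),(310,150))):
    im=cv2.resize(c['image'][v0:v0+70,u0:u0+70,::-1],(400,400),interpolation=2); k=400/70
    im=cv2.convertScaleAbs(im,alpha=1.5)
    def pl(P,col):
        q=((proj(c,P)-[u0,v0]+.5)*k).astype(int); cv2.polylines(im,[q],True,col,1)
    for y0 in(23,-23):
        for yy in(y0,y0*37/23):
            pl([o['eef_pos']+Rw@(np.array(v)*1e-3) for v in((11,yy,-7),(-11,yy,-7),(-11,yy,-47),(11,yy,-47))],(0,255,0) if yy>0 else (255,0,255))
    n='right'
    for h in(-18,18): pl([H[n]+1e-3*(a*ET[n]+b*ER[n]+h*AX[n]) for a,b in((7.5,7.5),(-7.5,7.5),(-7.5,-7.5),(7.5,-7.5))],(0,0,255))
    imgs.append(im)
cv2.imwrite('pics/r1.png',np.hstack(imgs))
"
```

```text
t 32.73 q [-0.788  0.096  1.872  0.516  1.358  1.148] dq6 -0.0 rot from ref [ 0.001 -0.002  0.002] F_tool [-0.3 -0.1 -0.2] T_tool [-0.206  0.022 -0.018] eff6 -0.011 open 0.549
pos err tool mm [ -0.9  -0.  -54.2]
[ 1.00e+00  0.00e+00  8.02e+01 -6.00e-04  2.40e-03 -1.70e-03]
```

View pics/r1.png

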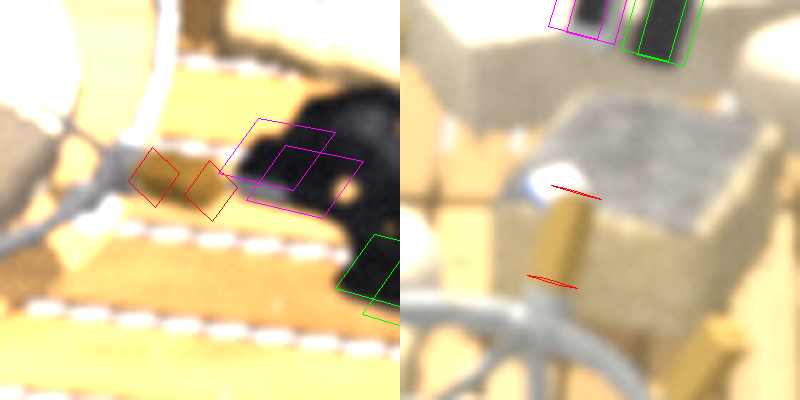

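{"api": "step_arm", "payload": {"targets": "1 0 20 0 0 0; 1 0 40 0 0 0; 1 0 60 0 0 0; 1 0 75 0 0 0; 1 0 80 0 0 0; 1 0 80 0 0 0"}}

```text
time_s: 33.58
eef_pos: [0.525, -0.0875, 0.1283]
eef_rot: [-0.25, 0.933, -0.25, 0.067]
wrist_force: [-0.2, 0.5, -0.5]
opening: 0.553
```

{"api": "step_arm", "payload": {"targets": "0 0 0 0 0 0; 0 0 0 0 0 0; 0 0 0 0 0 0; 0 0 0 0 0 0", "grip": 0}}

```text
time_s: 34.08
eef_pos: [0.5253, -0.0883, 0.1288]
eef_rot: [-0.25, 0.933, -0.25, 0.068]
wrist_force: [-3.8, -1.4, 6.0]
opening: 0.172
```

```bash
python3 -c "
from h import *
st('right',270)
imgs=[]
for c,(u0,v0) in((optics.camera('top'),(360,230)),(optics.camera('side'),(310,150))):
    im=cv2.resize(c['image'][v0:v0+70,u0:u0+70,::-1],(400,400),interpolation=2); imgs.append(cv2.convertScaleAbs(im,alpha=1.5))
cv2.imwrite('pics/r2.png',np.hstack(imgs))
"
```

```text
t 34.08 q [-0.708  0.202  1.909  0.557  1.195  1.134] dq6 -0.001 rot from ref [-0.     0.001 -0.   ] F_tool [-2.6 -0.3 -6.8] T_tool [-0.161 -0.307  0.089] eff6 -0.055 open 0.172
pos err tool mm [ 1.7 -0.3 23.5]
```

View pics/r2.png

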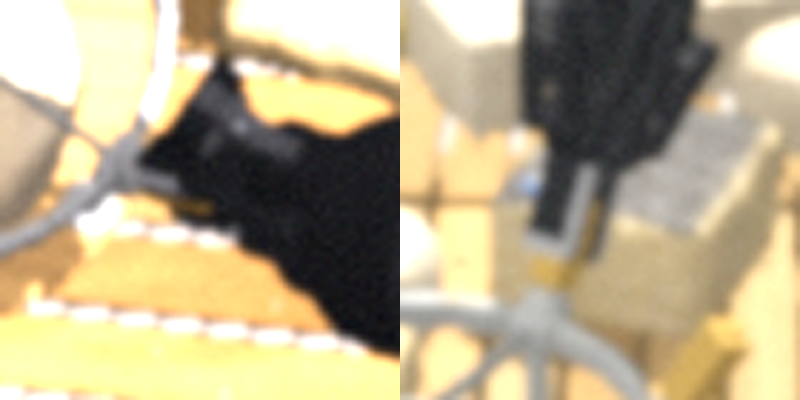

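{"api": "step_arm", "payload": {"targets": "0 0 0 0 0 -0.1; 0 0 0 0 0 -0.2; 0 0 0 0 0 -0.3"}}

```text
time_s: 34.55
eef_pos: [0.5252, -0.0883, 0.1287]
eef_rot: [-0.237, 0.96, -0.106, 0.104]
wrist_force: [-2.6, -1.8, 6.0]
opening: 0.173
```

```bash
python3 -c "
from h import *
st('right',270)"
```

```text
t 34.55 q [-0.708  0.202  1.909  0.557  1.195  0.831] dq6 -0.793 rot from ref [-0.     0.001 -0.303] F_tool [-1.1 -0.9 -6.6] T_tool [-0.071 -0.356  0.025] eff6 0.974 open 0.173
pos err tool mm [ 1.6  0.2 23.6]
```

{"api": "step_arm", "payload": {"targets": "0 0 0 0 0 -0.05; 0 0 0 0 0 -0.1"}}

```text
time_s: 34.8
eef_pos: [0.5252, -0.0884, 0.1288]
eef_rot: [-0.231, 0.964, -0.059, 0.116]
wrist_force: [-3.7, -1.4, 5.7]
opening: 0.174
```

```bash
python3 -c "
from h import *
st('right',270)"
```

```text
t 34.8 q [-0.708  0.202  1.909  0.557  1.195  0.732] dq6 -0.397 rot from ref [-0.     0.001 -0.402] F_tool [-2.3 -1.2 -6.5] T_tool [-0.072 -0.343  0.061] eff6 0.441 open 0.174
pos err tool mm [ 1.6  0.4 23.5]
```

{"api": "step_arm", "payload": {"targets": "0 0 0 0 0 -0.05; 0 0 0 0 0 -0.1"}}

```text
time_s: 35.05
eef_pos: [0.5252, -0.0884, 0.1287]
eef_rot: [-0.225, 0.966, -0.011, 0.127]
wrist_force: [-3.7, -1.8, 5.2]
opening: 0.17
```

```bash
python3 -c "
from h import *
st('right',270)"
```

```text
t 35.05 q [-0.708  0.202  1.909  0.557  1.195  0.632] dq6 -0.397 rot from ref [-0.001  0.001 -0.502] F_tool [-2.2 -0.8 -6.2] T_tool [-0.051 -0.349  0.124] eff6 0.447 open 0.17
pos err tool mm [ 1.6  0.6 23.6]
```

{"api": "step_arm", "payload": {"targets": "0 0 0 0 0 -0.05; 0 0 0 0 0 -0.1"}}

```text
time_s: 35.3
eef_pos: [0.5252, -0.0884, 0.1288]
eef_rot: [-0.219, 0.965, 0.037, 0.138]
wrist_force: [-3.4, -3.3, 7.5]
opening: 0.172
```

```bash
python3 -c "
from h import *
st('right',270)"
```

```text
t 35.3 q [-0.708  0.202  1.909  0.557  1.195  0.533] dq6 -0.389 rot from ref [-0.     0.001 -0.601] F_tool [-1.2 -0.5 -8.8] T_tool [ 0.04  -0.369  0.837] eff6 -0.326 open 0.172
pos err tool mm [ 1.6  0.8 23.5]
```

{"api": "step_arm", "payload": {"targets": "0 0 0 0 0 -0.05; 0 0 0 0 0 -0.08"}}

```text
time_s: 35.55
eef_pos: [0.5253, -0.0885, 0.1288]
eef_rot: [-0.213, 0.963, 0.074, 0.147]
wrist_force: [-4.3, -2.4, 7.3]
opening: 0.17
```

```bash
python3 -c "
from h import *
st('right',270)"
```

```text
t 35.55 q [-0.709  0.202  1.909  0.558  1.195  0.455] dq6 -0.226 rot from ref [ 0.     0.002 -0.678] F_tool [-2.  -1.6 -8.4] T_tool [ 0.087 -0.405  1.674] eff6 -1.473 open 0.17
pos err tool mm [ 1.5  0.9 23.4]
```

{"api": "step_arm", "payload": {"targets": "0 0 0 0 0 0.06; 0 0 0 0 0 0.06"}}

```text
time_s: 35.8
eef_pos: [0.5252, -0.0884, 0.1288]
eef_rot: [-0.218, 0.965, 0.045, 0.14]
wrist_force: [-4.5, -2.2, 7.0]
opening: 0.162
```

```bash
python3 -c "
from h import *
st('right',270)"
```

```text
t 35.8 q [-0.709  0.202  1.909  0.557  1.195  0.516] dq6 -0.02 rot from ref [-0.     0.001 -0.617] F_tool [-2.3 -1.5 -8.1] T_tool [ 0.035 -0.348  1.016] eff6 -0.766 open 0.162
pos err tool mm [ 1.5  0.8 23.5]
```

{"api": "step_arm", "payload": {"targets": "0 0 0 0 0 0.05; 0 0 0 0 0 0.05"}}

```text
time_s: 36.05
eef_pos: [0.5252, -0.0884, 0.1287]
eef_rot: [-0.221, 0.966, 0.022, 0.135]
wrist_force: [-3.9, -2.0, 6.3]
opening: 0.17
```

```bash
python3 -c "
from h import *
st('right',270)"
```

```text
t 36.05 q [-0.708  0.202  1.909  0.557  1.195  0.565] dq6 -0.014 rot from ref [-0.     0.001 -0.569] F_tool [-2.  -1.3 -7.3] T_tool [-0.047 -0.408  0.476] eff6 -0.259 open 0.17
pos err tool mm [ 1.5  0.7 23.5]
```

{"api": "step_arm", "payload": {"targets": "0 0 0 0 0 0.16; 0 0 0 0 0 0.32; 0 0 0 0 0 0.48; 0 0 0 0 0 0.64; 0 0 0 0 0 0.8; 0 0 0 0 0 0.96; 0 0 0 0 0 1.12; 0 0 0 0 0 1.28"}}

```text
time_s: 37.05
eef_pos: [0.5253, -0.0883, 0.1288]
eef_rot: [-0.258, 0.787, -0.561, -0.024]
wrist_force: [-2.0, -0.9, 6.5]
opening: 0.166
```

{"api": "step_arm", "payload": {"targets": "0 0 0 0 0 0.16; 0 0 0 0 0 0.3; 0 0 0 0 0 0.355; 0 0 0 0 0 0.355; 0 0 0 0 0 0.355"}}

```text
time_s: 37.67
eef_pos: [0.5253, -0.0882, 0.1288]
eef_rot: [0.25, -0.677, 0.689, 0.069]
wrist_force: [-3.1, -1.2, 5.4]
opening: 0.167
```

```bash
python3 -c "
from h import *
st('right',270)"
```

```text
t 37.67 q [-0.708  0.202  1.908  0.557  1.195  2.199] dq6 -0.001 rot from ref [1.000e-03 1.000e-03 1.064e+00] F_tool [-1.4  1.6 -6. ] T_tool [-0.304  0.047 -0.035] eff6 -0.002 open 0.167
pos err tool mm [ 0.4 -1.7 23.6]
```

Release and retreat clear.

{"api": "step_arm", "payload": {"targets": "0 0 0 0 0 0; 0 0 0 0 0 0; 0 0 -15 0 0 0; 0 0 -40 0 0 0; 0 0 -75 0 0 0; 0 0 -110 0 0 0; 0 0 -140 0 0 0; 0 0 -140 0 0 0", "grip": 55}}

```text
time_s: 38.67
eef_pos: [0.4906, -0.1505, 0.252]
eef_rot: [0.249, -0.677, 0.689, 0.066]
wrist_force: [-0.2, -0.6, -0.3]
opening: 0.55
```

{"api": "step_arm", "payload": {"targets": "0 0 0 0 0 0; 0 0 0 0 0 0; 0 0 0 0 0 0"}}

```text
time_s: 39.05
eef_pos: [0.4897, -0.1476, 0.2484]
eef_rot: [0.249, -0.677, 0.689, 0.07]
wrist_force: [-0.6, -0.5, -0.1]
opening: 0.551
```

```bash
python3 -c "
from h import *
st('right',270)
t=optics.camera('top');s=optics.camera('side')
def cr(c,u,v): return cv2.resize(c['image'][v-13:v+13,u-13:u+13,::-1],(260,260),interpolation=cv2.INTER_CUBIC)
a=np.hstack([cr(t,294,249),cr(t,340,283),cr(t,393,261)]);b=np.hstack([cr(s,334,239),cr(s,363,214),cr(s,338,192)])
cv2.imwrite('pics/f1.png',cv2.convertScaleAbs(np.vstack([a,b]),alpha=1.3)); cv2.imwrite('pics/f2.png',t['image'][:,:,::-1])
"
```

```text
t 39.05 q [-0.846  0.038  1.818  0.496  1.481  2.218] dq6 -0.0 rot from ref [-0.    -0.002  1.065] F_tool [ 0.5  0.6 -0.3] T_tool [-0.035  0.181 -0.061] eff6 0.0 open 0.551
pos err tool mm [  -0.2   -0.5 -114.6]
```

View pics/f1.png

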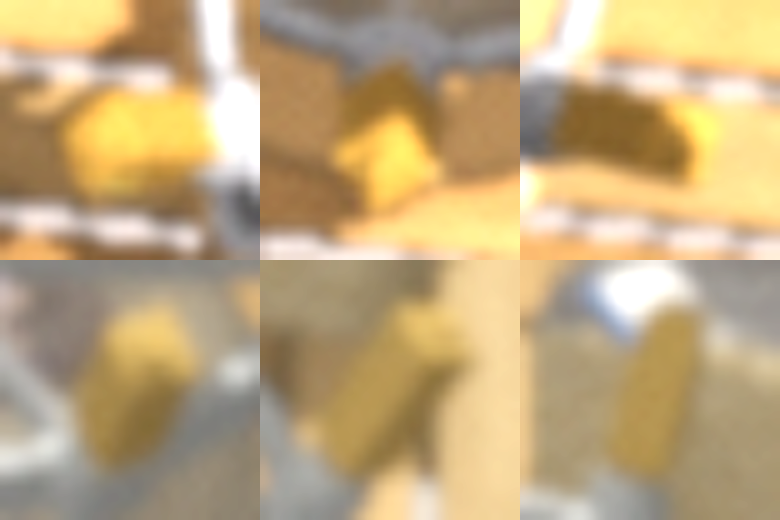

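View pics/f2.png

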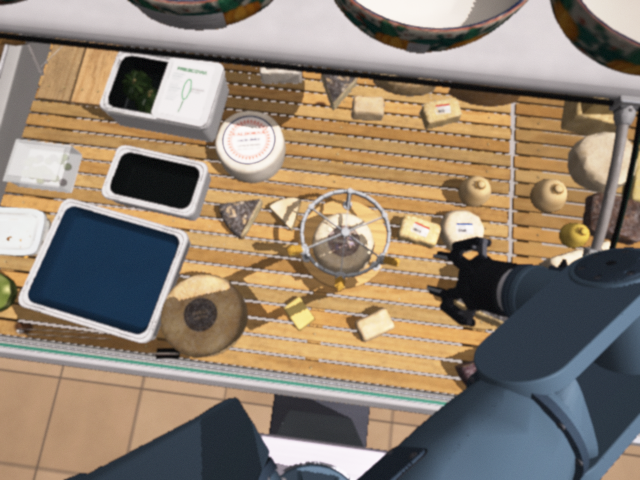

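```bash
python3 -c "
from h import *
s=optics.camera('side');cv2.imwrite('pics/f3.png',s['image'][:,:,::-1]); print(ctrl.get_obs()['joint_efforts'])
print(rel(np.array([.45,0.10,.30]),Rt('left',120)))
"
```

```text
[ 1.64338754e-02 -3.52782547e+01 -3.33140981e+01  2.16334619e+00
  9.70517434e-01 -3.75492652e-05]
[-246.7      44.5      53.4      -1.1869    0.3302   -2.5166]
```

View pics/f3.png

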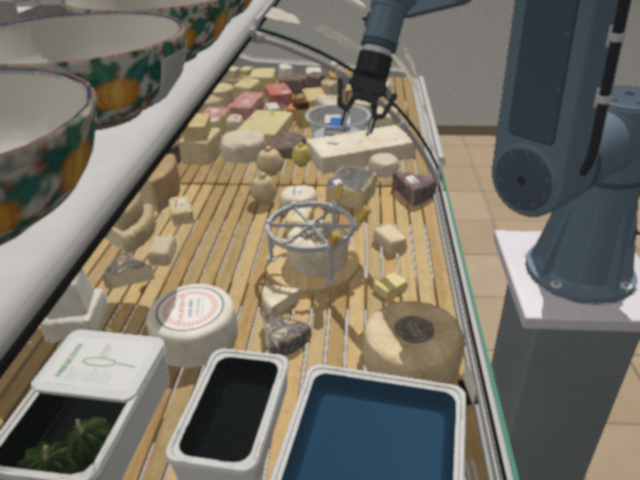

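```bash
python3 -c "
from bench import ticket
print(ticket.hand_in())"
```

```text
the job is handed in; nothing more can be done
None
```

I turned all three nipples to their hard stops and slackened them in order from left to right. Then I released, backed off and handed the job in at about 39 s of the 72 s allowed.

| Nipple | Highest torque against the stop | Slackened from the stop |
|---|---|---|
| Left | 1.1 N m | about 1.59 rad (one quarter turn) |
| Middle | 1.0 N m | about 3.15 rad (two quarter turns) |
| Right | 1.7 N m | about 1.59 rad (one quarter turn) |

The slackening figures are gripper angles, read to about ±0.05 rad and counted from where the stop torque faded as I backed off.

**What went wrong on the way:**
- **Left nipple:** I gripped it too shallowly at first, because I had the grasp offset reversed, and the two stop readings differed by 0.07 rad. I redid the whole nipple with a full grip before turning the middle one.
- **Middle nipple:** The first close, made with the same wrong offset, slipped off the top of the head with about 26 N along the axis. I gripped it again lower down.

**Last checks:**
- The flats on all three heads looked as expected in the final pictures.
- The cheese and butter pieces I could see stood where they began. The arm hid part of the right side in the top view, and I compared them only by eye.
- Wrist force and base-joint torque were near zero. In the side view the arm looked clear of the display frame, but the top view overlapped there and I did not measure the gap.

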